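Rivet a wooden bag handle in the bench press

ROBOT

A 6-joint arm with a two-finger parallel gripper is mounted at the origin on the work surface. World frame = base frame: x ahead of the robot, y to its left, z up, the work surface at z = 0. Lengths are in m, angles in rad, forces in N, time in s.
With the tool pointing down it reaches from about 0.275 to 0.725 m from the base axis. Payload 15.9 kg.
Tool frame: the origin (TCP) lies midway between the tips of the shut fingers; the grasp point (between the pads) lies 19 mm behind it (env.grip_point_offset is the z of the grasp point in the tool frame, in m); z points along the fingers, y is the direction in which the jaws open and shut (so a half turn about z gives the same grasp; the last joint's range is limited). The gripper opens to 85 mm and grips with 20 to 120 N. Pads are 22 mm wide; open, the fingers measure 114 mm over their backs; the gripper's body (76 mm by 85 mm) begins 54 mm behind the grasp point. The pads swing forward as they close: fully open they stand 13 mm farther back than shut.
Start: joints at [1.269, 0.213, -0.034, 1.323, 0, 1.571], TCP at [0.149, 0.477, 0.205] pointing down, gripper open.
Joint ranges: [-2.98, 2.98], [-0.74, 1.72], [-1.14, 1.35], [-2.1, 2.04], [-1.57, 1.44], [-3.14, 3.14]. Speed limits (rad/s): [1.89, 1.89, 2.39, 2.57, 3.14, 3.14].

INTERFACE

Orientations are given as [roll, pitch, yaw] about the fixed x, y, z axes, in that order (R = Rz(yaw) Ry(pitch) Rx(roll)).
In Python, from bench import env gives the robot as it stands.
- The arm moves only by the tool play_rows, never from a script. Its argument "motion" is a list of rows, each a list of 5 numbers: the opening, from 0 (shut) to 1 (fully open), then the shift along the tool's x, y, z in m, then the turn about the tool's z in degrees. A call has 1 to 8 rows; each row is the pose to reach, as a shift and turn from the pose commanded when the call began, along the tool's axes at that moment; what a row does not reach only later rows make up. A row lasts 1/8 s, in which the tool goes at most 62.5 mm and 10.7 degrees, less where a joint would pass 70% of its speed; a pose out of reach is approached as far as the arm can. A call with a gripper value outside its range is refused whole. The fingers move at their own pace and stop on an object; "newtons" is the grip in N (left out, the last holds). Time passes only in rows, so rows that repeat a pose let the fingers close. It gives the time, the measured TCP pose, the force and the opening at its end, in the units of the state.
- env.observe(): the state, without advancing time (a new reading comes with each control period).
- env.snapshot(name): name is "scene" or "top"; returns a dict with "color" (384x512x3 uint8, red, green, blue), "z_map" (384x512 float32, m along the optical axis (not along the pixel's ray), 0 where there is no reading), "camera_matrix" (3x3 intrinsics, pixels), "rvec" (rotation vector, rad) and "tvec" (3), from world to camera coordinates, as OpenCV has them. Camera axes: x right, y down, z forward; pixel columns grow to the right and rows downward; lengths in m; the calibration is good to about 2 mm. A picture is of the moment at which its call begins.
- env.close_job(): hands the job in, once; it reports no verdict.
The state is a dict: "time_s": time; "qpos": joint angles; "qvel": joint speeds; "effort": joint torques, N m; "tcp_pos": TCP position; "orientation": TCP orientation; "force": force on the tool from outside, world axes, zero at the start; "ft_torque": the same for the moment, N m; "finger_gap": finger opening in m.
Only numpy, scipy, OpenCV 4.12 (cv2) and the standard library are available. Lean on these libraries where they do the work, as an engineer would, in place of code of your own. Each camera call takes 0.05 s, during which the arm holds its last target.

TASK

Rivet the wooden bag-handle bar: lay it gently, rivet side up, into the cradle on the press's carriage and let go, then wind the handwheel until the carriage is hard against its orange stop, under the ram, and only then press the red plunger head down to its stop, hold it there for a moment and let it spring back up. Leave the bar seated in the cradle and the carriage against the stop, and leave the thread cone, oil bottle, pincushion and clip box standing where they are.

Things in the scene. Friction and masses are not known exactly. Their poses are not given: they have to be found in the camera images.
- press: white bench rivet press, fixed. Origin: underside of base; +y: carriage's way to the stop; -x: its front. Base 30 mm thick, x -105..135, y -175..135 mm, with a tongue to x -200 under the wheel. Column x 92..128, y 10..70, to 155 mm high; its arm (44 mm wide, height 125..155, to x -32) holds the plunger at x 0, y 40. Orange stop block at x 35, y 92..114, height 30..60.
- carriage (a joint): slide of the aluminium carriage along the press's +y, m: 0 = far from the stop, 0.140 = against the orange stop, with the cradle centre right under the ram. Starts at 0 to 0.04. Driven by a rack and the handwheel's pinion: 14 mm of travel per radian of the wheel; too stiff to be shoved by hand.
- cradle (a point): centre of the seat of the blue cradle on the carriage, 57 mm above the table; axes as the press's: the bar lies along x. Two saddles, x -74..-34 and 34..74 mm; open between them, the carriage plate 12 mm below the seat. Pocket 138 mm long (end lips) by 36 mm wide; walls 10 mm above the seat, flared lips to 16 mm, 56 mm over the lips.
- handwheel (a joint): turn of the black handwheel about its vertical shaft, rad: positive is anticlockwise seen from above and moves the carriage to the stop; value = carriage / 0.014 (10.0 at the stop). It stays where it is left; about 7 N at the crank knob turns it.
- wheel_axis (a point): point on the handwheel's vertical axis at the top of its rim, 68 mm above the table. Wheel 110 mm in diameter.
- crank_top (a point): centre of the top of the red crank knob, an upright cylinder 20 mm in diameter and 42 mm tall (68 to 110 mm above the table) that spins freely on a pin on the wheel, 42 mm from the wheel's axis.
- plunger (a joint): travel of the plunger, m: 0 = up, 0.025 = down at its stop. A spring pushes it up, about 7 N at the top and 19 N at the stop.
- plunger_top (a point): centre of the top of the red mushroom-shaped plunger head, 50 mm in diameter and 28 mm tall, 211 mm above the table when up. Below it a steel ram whose foot is 106 mm above the table when up and, at the stop, just clears the rivet of a seated bar.
- bar: loose dark-wood bag-handle bar, 130 mm (x) by 30 mm (y) by 20 mm (z), with a brass rivet cap 16 mm in diameter and 3 mm high in the middle of its top. Origin: centre of its underside; z up through the rivet. The same turned half round. 50 to 100 g.
- cone: blue thread cone, 56 mm in diameter at the foot, 118 mm tall; origin at the centre of its underside. Leave it alone.
- oil: white oil bottle with an orange cap, 48 mm in diameter, 115 mm tall; origin at the centre of its underside. Leave it alone.
- pincushion: maroon round pincushion, 88 mm in diameter, 32 mm tall with pins to 47 mm; origin at the centre of its underside. Leave it alone.
- clipbox: white open box of coloured clips, 100 by 80 by 60 mm tall; origin at the centre of its underside. Leave it alone.
Mind the look-alikes: they are no part of the job. Several things have the shape of the bar; the one meant has the colours described above.

How it is judged:
On the way, in this order (a step that is already met when the one before it is completed fails the run):
1. the bar lies in the cradle, rivet up, let go (x of bar in the frame of cradle between -0.008 and 0.008 m and y of bar in the frame of cradle between -0.007 and 0.007 m and z of bar in the frame of cradle between -0.004 and 0.004 m and angle between bar's own z axis and vertical below 0.06 rad and angle between the x axis of bar and the x axis of cradle, either way round below 0.15 rad and contact force between the fingers and bar below 0.3 N), for 0.2 s.
2. the carriage, with the bar seated in its cradle, is wound against the stop (x of bar in the frame of cradle between -0.008 and 0.008 m and y of bar in the frame of cradle between -0.007 and 0.007 m and z of bar in the frame of cradle between -0.004 and 0.004 m and angle between bar's own z axis and vertical below 0.06 rad and angle between the x axis of bar and the x axis of cradle, either way round below 0.15 rad and value of joint carriage above 0.1375 m), for 0.2 s.
3. the plunger is pressed down to its stop with the bar seated under it (all of step 2 and value of joint plunger above 0.0235 m), for 0.2 s.
At the end, for the whole second after the job is handed in: The plunger is back up (within 2 mm), the carriage is within 2.5 mm of its stop, the bar rests rivet up in the cradle (within 8 mm lengthwise, 7 mm sideways, 4 mm in height, 0.15 rad), and the cone, bottle, pincushion and clip box stand upright within 30 mm of where they were (all of step 2 and value of joint plunger below 0.002 m and linear speed of bar below 0.02 m/s and distance of each of cone, oil, pincushion, clipbox from where it was at the start of the episode below 0.03 m and angle between each of cone, oil, pincushion, clipbox's own z axis and vertical below 0.3 rad); the robot touches nothing.
It fails at once if the plunger is pressed (over 8 mm) while the carriage is not at its stop (value of joint plunger above 0.008 m and value of joint carriage below 0.135 m).
It fails at once if the bar is dropped (falls free faster than 0.6 m/s) (contact force between the fingers and bar below 0.05 N and linear speed of bar above 0.6 m/s).
It fails at once if a bystander is shoved over 30 mm or tipped (distance of any of cone, oil, pincushion, clipbox from where it was at the start of the episode above 0.03 m or angle between any of cone, oil, pincushion, clipbox's own z axis and vertical above 0.5 rad).
It also fails if it takes over 72 s, if anything falls off the work surface, if the arm or the gripper's body presses on something with over 40 N, if the wrist force passes 120 N, or if a joint passes its speed limit or range.

## Working session

There is one attempt and no reset: what is moved stays moved. The work goes in short steps, Python scripts to look and compute and a tool call to move; the robot and the scene stay as the last step left them, time stands still between calls to the robot, and variables do not carry over. Pictures are saved under pics/ and viewed, and the job is handed in when it is done.

Besides the shell and the picture viewer there is one more tool, called after "Request:" as name(argument=value, ...) on one line, values as JSON. play_rows: Moves the arm, as the interface text tells. Its arguments: {"type":"object","properties":{"motion":{"type":"array","items":{"type":"array","items":{"type":"number"}}},"newtons":{"type":"number"}},"required":["motion"]}

```bash
ls; mkdir -p pics
cat > h.py <<'E'
import numpy as np,cv2
from bench import env
def snap(n):
    s=env.snapshot(n); return s
def save(s,name,crop=None,scale=1):
    im=s["color"][:,:,::-1]
    if crop: im=im[crop[1]:crop[3],crop[0]:crop[2]]
    im=cv2.resize(im,None,fx=scale,fy=scale,interpolation=cv2.INTER_CUBIC)
    cv2.imwrite("pics/"+name,im)
def ray(s,u,v):
    R,_=cv2.Rodrigues(np.array(s["rvec"]));t=np.array(s["tvec"]).reshape(3)
    d=R.T@np.linalg.inv(s["camera_matrix"])@np.array([u,v,1.]);c=-R.T@t
    return c,d
def atz(s,u,v,z):
    c,d=ray(s,u,v); return c+d*(z-c[2])/d[2]
def dep(s,u,v):
    c,d=ray(s,u,v); return c+d*s["z_map"][int(round(v)),int(round(u))]
def proj(s,p):
    q,_=cv2.projectPoints(np.array(p,float).reshape(-1,3),np.array(s["rvec"]),np.array(s["tvec"]),s["camera_matrix"],None);return q.reshape(-1,2)
E
python3 - <<'E'
from h import *
print(env.observe(),env.grip_point_offset)
for n in("scene","top"):
    s=snap(n);save(s,n+"0.png",None,1.5);c,d=ray(s,256,192);print(n,c,d)
    np.savez("pics/"+n+"0.npz",**s)
E
```

```text
pics
{'time_s': 0.0, 'qpos': array([ 1.26897570e+00,  2.13372751e-01, -3.50402990e-02,  1.32347097e+00,
        3.36526197e-05,  1.57084804e+00]), 'qvel': array([-0.0010504 , -0.00080775, -0.00015257, -0.0007261 , -0.00030754,
        0.00151632]), 'effort': array([-1.41774228e-03, -6.86169291e+01,  4.87118018e+01,  1.77094073e-02,
       -6.24509221e-05, -2.77758710e-05]), 'tcp_pos': array([0.14851499, 0.47706932, 0.20421533]), 'orientation': array([-3.14050496e+00, -3.35963548e-05,  2.83972028e+00]), 'force': array([ 0.51924264, -0.10649565,  0.82573039]), 'ft_torque': array([-0.06385924,  0.00827255,  0.00575617]), 'finger_gap': 0.08531201750820278} -0.0187
scene [ 1.52194976 -0.03408957  0.89139199] [-0.79521585  0.03045867 -0.60564882]
top [ 0.2810184  -0.01273404  1.3701638 ] [ 0.20029784 -0.00699949 -0.97976872]
```

View pics/top0.png

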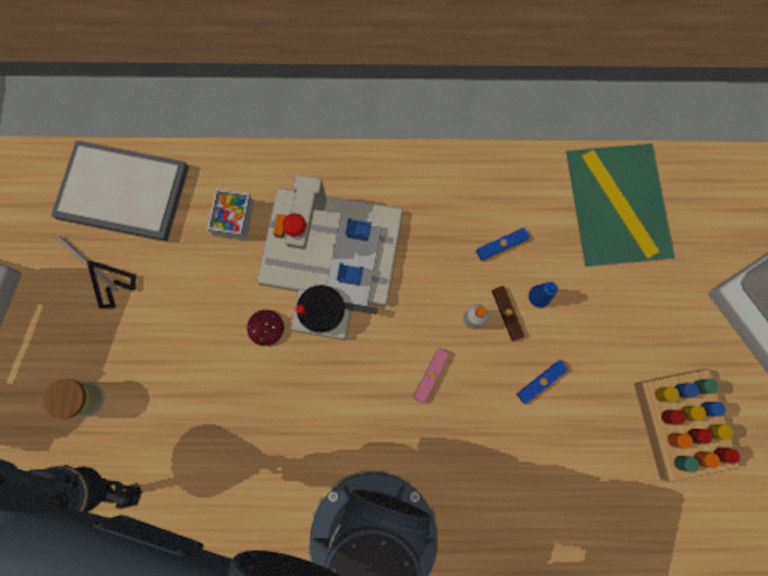

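View pics/scene0.png

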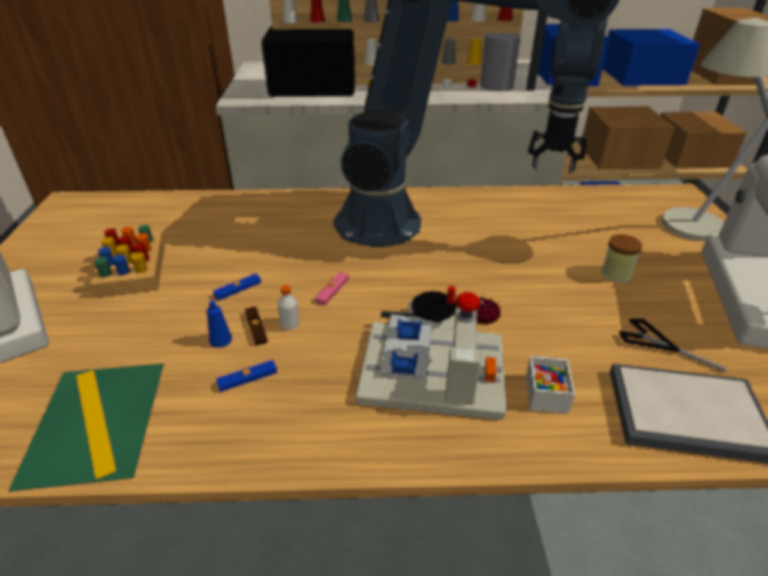

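Run:
```python
import numpy as np
from h import *
s=dict(np.load("pics/top0.npz"))
save(s,"bar0.png",(295,175,385,235),8)
save(s,"press0.png",(155,110,275,230),5)
c=dict(np.load("pics/scene0.npz"))
save(c,"sbar0.png",(130,180,220,265),7)
```

```text
(no output)
```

View pics/bar0.png

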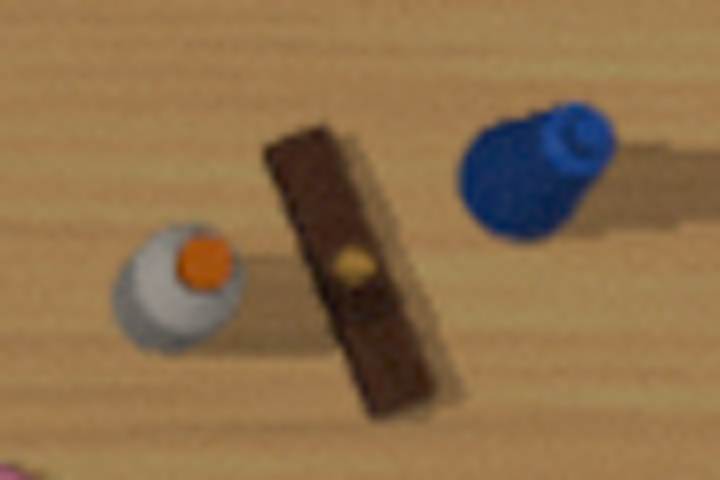

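View pics/press0.png

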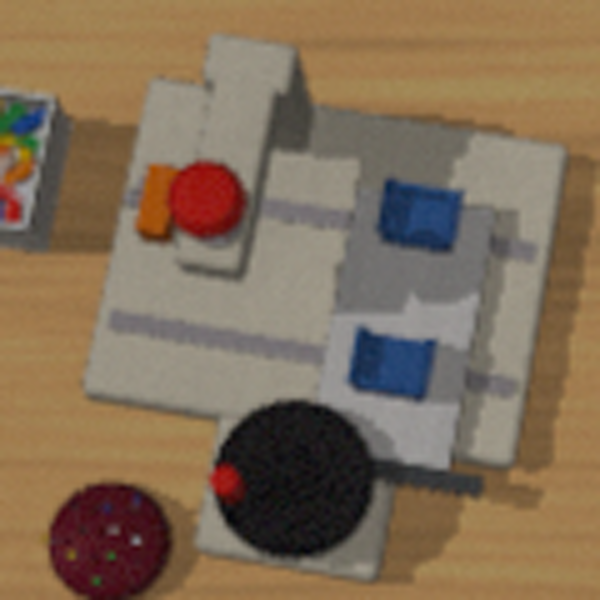

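View pics/sbar0.png

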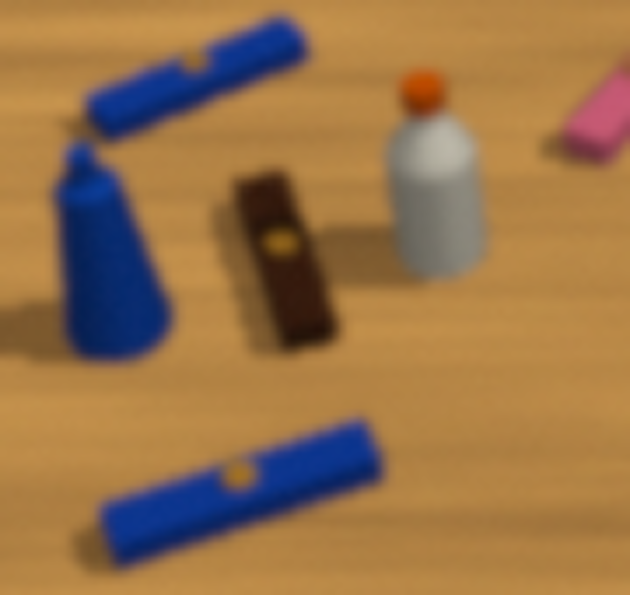

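Run:
```python
import numpy as np
from h import *
for n in("top","scene"):
    s=dict(np.load(f"pics/{n}0.npz"))
    R,_=cv2.Rodrigues(s["rvec"]);t=s["tvec"].reshape(3)
    v,u=np.mgrid[:384,:512];z=s["z_map"]
    P=np.stack([(u-s["camera_matrix"][0,2])/s["camera_matrix"][0,0]*z,(v-s["camera_matrix"][1,2])/s["camera_matrix"][1,1]*z,z],-1)
    W=(P-t)@R
    np.save(f"pics/W_{n}.npy",W)
    c=s["color"].astype(float)
    hsv=cv2.cvtColor(s["color"],cv2.COLOR_RGB2HSV)
    box=(W[...,0]>.2)&(W[...,0]<.65)&(W[...,1]>-.35)&(W[...,1]<-.1)
    print(n,"table z",np.median(W[...,2][box]))
    if n=="top":
        m=np.zeros((384,512),bool); m[185:230,325:352]=1
    else:
        m=np.zeros((384,512),bool); m[200:233,160:182]=1
    top=m&(W[...,2]>.013)&(W[...,2]<.03)
    p=W[top]; r=cv2.minAreaRect(p[:,:2].astype(np.float32)*1000); print(r,top.sum(),np.median(p[:,2]))
    X=p[:,:2]-p[:,:2].mean(0); w,V=np.linalg.eigh(X.T@X); print(p[:,:2].mean(0),np.degrees(np.arctan2(V[1,1],V[0,1])))
    # brass
    b=m&(hsv[...,2]>80)&(hsv[...,0]<30)&(hsv[...,1]>120)&(W[...,2]>.013); print("brass",b.sum(),np.argwhere(b).mean(0),W[b].mean(0))
s=dict(np.load("pics/top0.npz"))
def P(x,y): return 295+(x+.5)/8-.5,175+(y+.5)/8-.5
print("rivet",atz(s,*P(354,265),.023))
for q in [(265,150),(325,127),(435,388),(375,412)]: print(atz(s,*P(*q),.02))
def Q(x,y): return 155+(x+.5)/5-.5,110+(y+.5)/5-.5
print("plunger",atz(s,*Q(207,196),.211), "knob",atz(s,*Q(226,478),.110),"wheel",atz(s,*Q(295,477),.068))
for q,zz in [((215,38),.155),((298,52),.155),((565,145),.03),((512,465),.03),((85,395),.03),((150,80),.03),((490,208),.04),((450,468),.04)]: print(q,atz(s,*Q(*q),zz), dep(s,*Q(*q)))
W=np.load("pics/W_top.npy")
for q in[(207,200),(226,480),(295,477),(420,225),(390,365),(420,290)]:
    u,v=Q(*q);print(q,W[int(round(v)),int(round(u))])
```

```text
top table z 0.0005889946909089041
((500.58233642578125, -313.4474182128906), (128.79702758789062, 32.447391510009766), 21.106834411621094) 320 0.019876840085118846
[ 0.49983562 -0.31256689] -159.6883774503698
brass 39 [209.48717949 340.30769231] [ 0.48628198 -0.30470875  0.08958128]
scene table z -0.0008628839963824975
((505.2657470703125, -311.0393371582031), (134.7257537841797, 29.950029373168945), 20.224599838256836) 198 0.019105869730712134
[ 0.51034089 -0.309667  ] -159.800962793515
brass 48 [213.16666667 170.54166667] [ 0.59970481 -0.28219221  0.11025711]
rivet [ 0.50221572 -0.31282383  0.023     ]
[ 0.55395674 -0.27590516  0.02      ]
[ 0.56451791 -0.30282497  0.02      ]
[ 0.44862929 -0.34693089  0.02      ]
[ 0.43797911 -0.32034689  0.02      ]
plunger [0.65324065 0.16535693 0.211     ] knob [0.49336262 0.1619146  0.11      ] wheel [0.50141587 0.12114433 0.068     ]
(215, 38) [0.77991898 0.17238799 0.155     ] [0.7777644  0.17158851 0.16024786]
(298, 52) [0.77060011 0.1174565  0.155     ] [0.77099283 0.11756093 0.15402525]
(565, 145) [ 0.75163088 -0.06314868  0.03      ] [ 0.76150171 -0.0642061   0.00189083]
(512, 465) [ 0.51727862 -0.02598002  0.03      ] [ 0.51932921 -0.02609499  0.01836823]
(85, 395) [0.56522524 0.27363699 0.03      ] [0.57111663 0.27957324 0.00221944]
(150, 80) [0.79862376 0.23735481 0.03      ] [0.79721104 0.23667223 0.03365775]
(490, 208) [ 0.70077925 -0.00944035  0.04      ] [ 0.70386494 -0.00941614  0.03022188]
(450, 468) [0.51313808 0.01701805 0.04      ] [ 0.52031478  0.01793792 -0.00112618]
(207, 200) [0.64918316 0.16513494 0.21158838]
(226, 480) [0.49131571 0.16167474 0.10638626]
(295, 477) [0.50039405 0.11917332 0.07408669]
(420, 225) [0.68222163 0.03813621 0.05367358]
(390, 365) [0.57925076 0.05705306 0.06308984]
(420, 290) [0.63664858 0.03773416 0.04800552]
```

Run:
```python
import numpy as np
from h import *
from scipy.optimize import least_squares
s=dict(np.load("pics/top0.npz"));c=dict(np.load("pics/scene0.npz"))
def Q(x,y): return np.array([155+(x+.5)/5-.5,110+(y+.5)/5-.5])
# press-frame points & pixels (top)
M=[((.135,-.175,.03),Q(565,145)),((-.105,-.175,.03),Q(512,465)),((-.105,.135,.03),Q(85,395)),((0,.04,.211),Q(207,196)),((.135,.135,.03),Q(150,80)),((.128,.062,.155),Q(215,38)),((.128,.018,.155),Q(298,52))]
obj=np.array([m[0] for m in M]);pix=np.array([m[1] for m in M])
def w(p,o):
    a=p[2];R=np.array([[np.cos(a),-np.sin(a)],[np.sin(a),np.cos(a)]])
    o=np.atleast_2d(o);return np.c_[o[:,:2]@R.T+p[:2],o[:,2]]
k=[0,1,2,3,4]
f=lambda p:(proj(s,w(p,obj[k]))-pix[k]).ravel()
r=least_squares(f,[.65,.12,-.158]);p=r.x;print(p,np.degrees(p[2]),r.fun.reshape(-1,2).round(1))
print("plunger",w(p,(0,.04,.211)))
ax=np.array([.5014,.1211]);kn=np.array([.4934,.1619])
def inv(q):
    a=p[2];R=np.array([[np.cos(a),-np.sin(a)],[np.sin(a),np.cos(a)]]);return (np.array(q)-p[:2])@R
print("wheel in press",inv(ax),"knob",inv(kn),np.linalg.norm(kn-ax))
# cradle: blue pixels
W=np.load("pics/W_top.npy");hsv=cv2.cvtColor(s["color"],cv2.COLOR_RGB2HSV)
m=np.zeros((384,512),bool);m[140:195,220:255]=1
b=m&(hsv[...,0]>100)&(hsv[...,0]<130)&(hsv[...,1]>130)
lab=cv2.connectedComponents(b.astype(np.uint8))
for i in range(1,lab[0]):
    mm=lab[1]==i
    if mm.sum()<30: continue
    q=np.argwhere(mm); u=q[:,1];v=q[:,0]
    L=np.array([inv(atz(s,a,bb,.073)[:2]) for a,bb in zip(u,v)])
    print(mm.sum(),L.min(0),L.max(0),L.mean(0))
# oil, cone bases
def B(x,y): return 295+(x+.5)/8-.5,175+(y+.5)/8-.5
print("oil cap",atz(s,*B(205,262),.115),"cone tip",atz(s,*B(582,137),.118))
print("oilbase-ish",atz(s,*B(165,300),.02),"conebase",atz(s,*B(520,182),.0))
def img(sc,q,cr): pass
print("press pts in scene",proj(c,w(p,[(0,.04,.211),(.135,-.175,.03),(.135,.135,.03)])))
```

```text
[ 0.6467571   0.12713956 -0.15680067] -8.984016635083862 [[ 1.  -0.3]
 [ 1.   0.4]
 [-0.9  0.3]
 [-0.4  0.1]
 [-0.5 -0.7]]
plunger [[0.65300346 0.16664884 0.211     ]]
wheel in press [-0.14263072 -0.02866428] knob [-0.15690386  0.01038591] 0.04157691667259608
167 [ 0.03021562 -0.10567802] [ 0.0718402  -0.05490115] [ 0.05110142 -0.08042992]
160 [-0.07504863 -0.10458681] [-0.03618313 -0.05343973] [-0.05628314 -0.07911019]
oil cap [ 0.48797384 -0.23146561  0.115     ] cone tip [ 0.54043965 -0.38735437  0.118     ]
oilbase-ish [ 0.4866744  -0.23003744  0.02      ] conebase [ 0.54411853 -0.39379315  0.        ]
press pts in scene [[310.76076327 195.94933643]
 [235.61745777 262.56412795]
 [336.45721058 272.6459919 ]]
```

```bash
cat >> h.py <<'E'
PP=np.array([0.6468,0.1271,-0.1568])
def pw(o,p=PP):
    a=p[2];R=np.array([[np.cos(a),-np.sin(a)],[np.sin(a),np.cos(a)]])
    o=np.atleast_2d(np.array(o,float));return np.c_[o[:,:2]@R.T+p[:2],o[:,2]]
def winv(q,p=PP):
    a=p[2];R=np.array([[np.cos(a),-np.sin(a)],[np.sin(a),np.cos(a)]]);return (np.array(q)[:2]-p[:2])@R
def overlay(s,polys,name,crop,k):
    im=s["color"][crop[1]:crop[3],crop[0]:crop[2],::-1]
    im=cv2.resize(im,None,fx=k,fy=k,interpolation=cv2.INTER_CUBIC)
    for P,col in polys:
        q=(proj(s,P)-np.array(crop[:2])+.5)*k-.5
        cv2.polylines(im,[np.round(q*16).astype(np.int32)],True,col,1,cv2.LINE_AA,4)
    cv2.imwrite("pics/"+name,im)
def cradle_polys(c,p=PP):
    y=-.1+c;o=[]
    for a,b in((-.074,-.034),(.034,.074)):
        o.append((pw([(a,y-.028,.073),(b,y-.028,.073),(b,y+.028,.073),(a,y+.028,.073)],p),(0,255,255)))
    return o
E
python3 - <<'E'
from h import *
from h import *
circ=lambda cx,cy,r,z:(pw([(cx+r*np.cos(t),cy+r*np.sin(t),z) for t in np.linspace(0,6.28,40)]))
for n,cr,k in(("top",(170,115,275,230),6),("scene",(235,185,345,280),7)):
    s=dict(np.load(f"pics/{n}0.npz"))
    pl=cradle_polys(.0203)+[(circ(0,.04,.025,.211-.014),(0,255,0)),(circ(-.1426,-.0287,.055,.068),(0,255,0)),(circ(-.157,.0104,.01,.11),(255,255,0))]
    pl+=[(pw([(-.105,-.175,.03),(.135,-.175,.03),(.135,.135,.03),(-.105,.135,.03)]),(255,0,255))]
    overlay(s,pl,n+"_ov.png",cr,k)
E
```

```text
(no output)
```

View pics/top_ov.png

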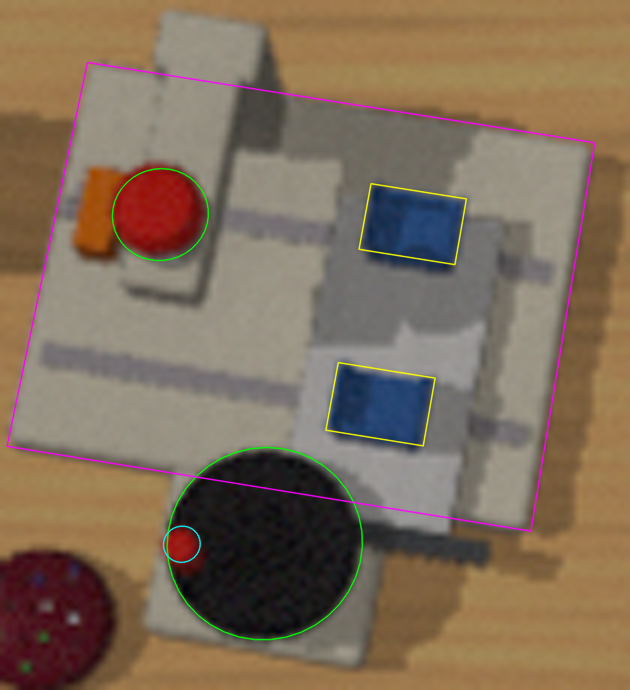

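View pics/scene_ov.png

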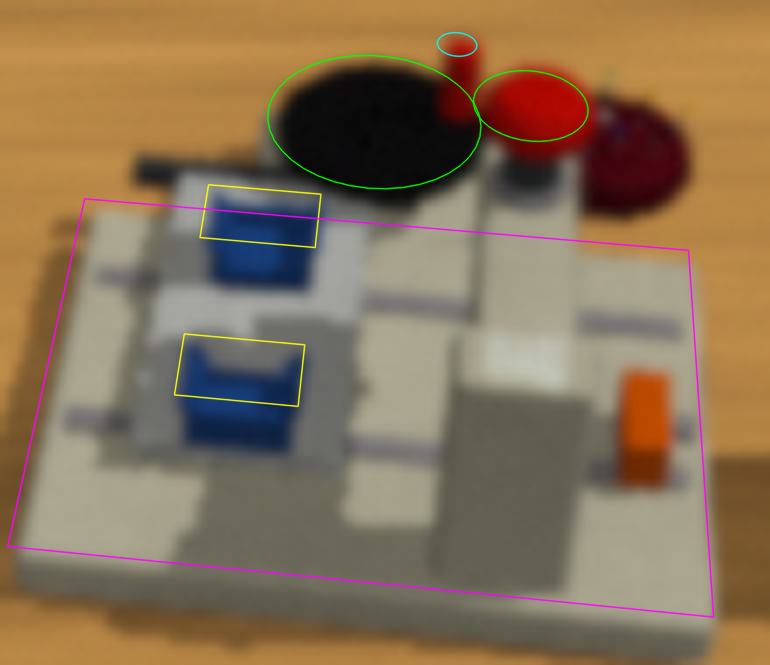

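```bash
cat >> h.py <<'E'
def plan(target,yaw_deg,n=1):
    o=env.observe();p=np.array(o["tcp_pos"]);y=o["orientation"][2]
    d=np.array(target)-p
    x=np.array([np.cos(y),np.sin(y)]);t=np.array([np.sin(y),-np.cos(y)])
    turn=(np.degrees(y)-yaw_deg+180)%360-180
    print("at",p.round(4),"rpy",np.degrees(o["orientation"]).round(2),"gap",round(o["finger_gap"],4),"t",o["time_s"],"F",o["force"].round(1))
    print("shift",[round(v,4) for v in(d[:2]@x,d[:2]@t,-d[2])],"turn",round(turn,2))
E
python3 - <<'E'
from h import *
a=np.array([.149,.477]);b=np.array([.503,-.312])
m=a+(b-a)*8/14
plan([m[0],m[1],.2],162.7-80)
print(proj(dict(np.load("pics/top0.npz")),[(.149,.477,.205)]),m)
E
```

```text
at [0.1485 0.4771 0.2043] rpy [-179.94   -0.    162.71] gap 0.0854 t 0.1 F [ 0.3 -0.1 -0.2]
shift [np.float64(-0.3276), np.float64(-0.3703), np.float64(0.0043)] turn 80.01
[[ 81.15650173 317.76915047]] [0.35128571 0.02614286]
```

Request:
play_rows(motion=[[0.6,-0.041,-0.046,0,10],[0.6,-0.082,-0.093,0,20],[0.6,-0.123,-0.139,0,30],[0.6,-0.164,-0.185,0,40],[0.6,-0.205,-0.231,0,50],[0.6,-0.246,-0.278,0,60],[0.6,-0.287,-0.324,0,70],[0.6,-0.328,-0.37,0,80]], newtons=40)

```text
time_s: 1.1
tcp_pos: [0.3448, 0.0424, 0.2048]
orientation: [3.141, -0.0, 1.468]
force: [0.9, 1.4, 0.1]
finger_gap: 0.0514
```

Run:
```python
from h import *
plan([.503,-.312,.2],20.7)
```

```text
at [0.3448 0.0424 0.2048] rpy [ 1.7998e+02 -1.0000e-02  8.4100e+01] gap 0.0514 t 1.1 F [0.9 1.4 0.1]
shift [np.float64(-0.3362), np.float64(0.1938), np.float64(0.0048)] turn 63.4
```

Request:
play_rows(motion=[[0.6,-0.05,0.031,0,10.3],[0.6,-0.101,0.062,0,20.6],[0.6,-0.152,0.093,0,31],[0.6,-0.203,0.124,0,41.3],[0.6,-0.26,0.16,0,52],[0.6,-0.317,0.194,0,62],[0.6,-0.317,0.194,0,62],[0.6,-0.317,0.194,0,62]])

```text
time_s: 2.1
tcp_pos: [0.5065, -0.2901, 0.2041]
orientation: [-3.14, 0.001, 0.392]
force: [-0.1, -0.4, 0.6]
finger_gap: 0.0514
```

Run:
```python
from h import *
plan([.503,-.312,.005],20.7)
s=snap("top");save(s,"t1.png",(280,150,400,250),6)
c=snap("scene");save(c,"s1.png",(120,150,240,260),6)
p=env.observe()["tcp_pos"]; print(proj(s,[p]),proj(c,[p]))
```

```text
at [ 0.5065 -0.2901  0.2041] rpy [-1.7993e+02  4.0000e-02  2.2450e+01] gap 0.0514 t 2.1 F [-0.1 -0.4  0.6]
shift [np.float64(-0.0115), np.float64(0.0189), np.float64(0.1991)] turn 1.75
[[343.91932885 196.68041253]] [[168.73400005 172.82587622]]
```

View pics/t1.png

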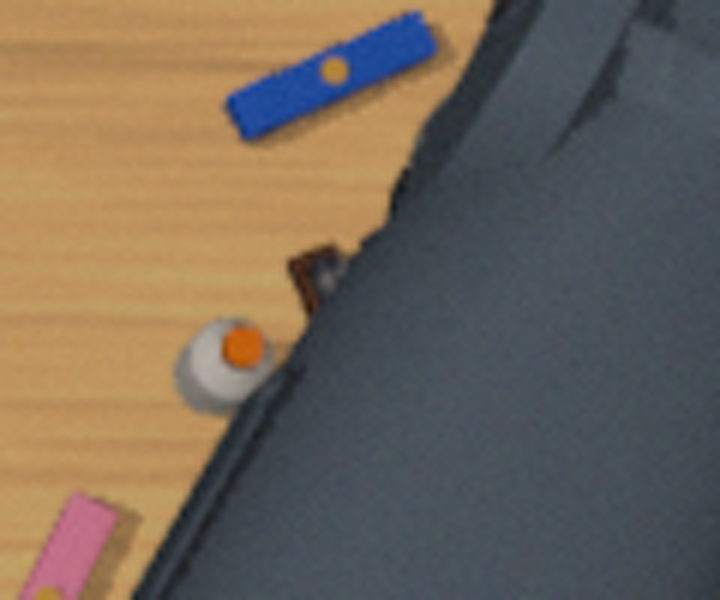

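View pics/s1.png

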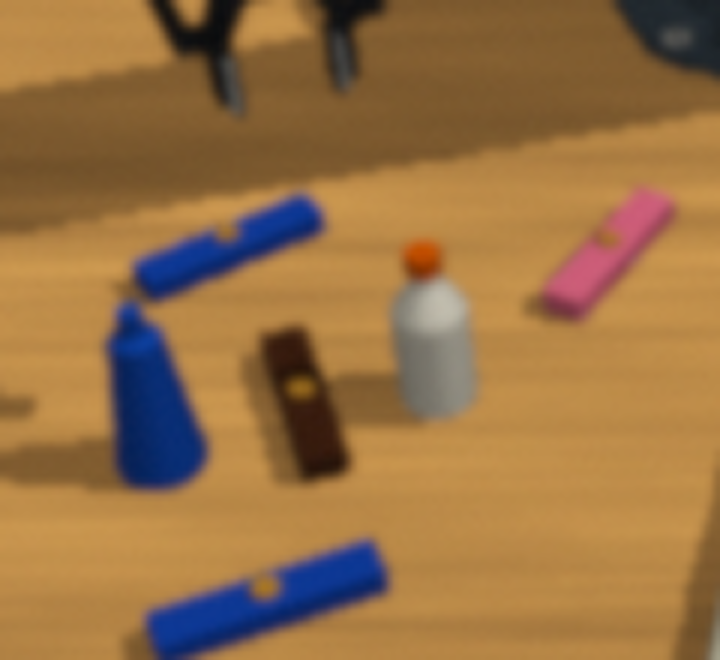

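Request:
play_rows(motion=[[0.6,0,0,0,0],[0.6,0,0,0,0]])

```text
time_s: 2.45
tcp_pos: [0.5067, -0.2895, 0.2052]
orientation: [3.141, -0.0, 0.392]
force: [-0.4, 0.3, 0.8]
finger_gap: 0.0511
```

Run:
```python
from h import *
plan([.503,-.312,.06],20.7)
```

```text
at [ 0.5067 -0.2895  0.2052] rpy [ 1.7997e+02 -2.0000e-02  2.2480e+01] gap 0.0511 t 2.45 F [-0.4  0.3  0.8]
shift [np.float64(-0.012), np.float64(0.0194), np.float64(0.1452)] turn 1.78
```

Request:
play_rows(motion=[[0.6,-0.012,0.0194,0.0,1.8],[0.6,-0.012,0.0194,0.05,1.8],[0.6,-0.012,0.0194,0.1,1.8],[0.6,-0.012,0.0194,0.145,1.8],[0.6,-0.012,0.0194,0.145,1.8],[0.6,-0.012,0.0194,0.145,1.8]])

```text
time_s: 3.2
tcp_pos: [0.5037, -0.3137, 0.0616]
orientation: [3.14, -0.001, 0.359]
force: [0.6, -0.7, 0.4]
finger_gap: 0.0513
```

Run:
```python
from h import *
plan([.503,-.312,.005],20.7)
c=snap("scene");save(c,"s2.png",(120,150,220,250),7)
p=env.observe()["tcp_pos"]; print(proj(c,[p]))
```

```text
at [ 0.5037 -0.3137  0.0616] rpy [ 1.7991e+02 -6.0000e-02  2.0580e+01] gap 0.0513 t 3.2 F [ 0.6 -0.7  0.4]
shift [np.float64(-0.0001), np.float64(-0.0019), np.float64(0.0566)] turn -0.12
[[167.47841664 205.4208329 ]]
```

View pics/s2.png

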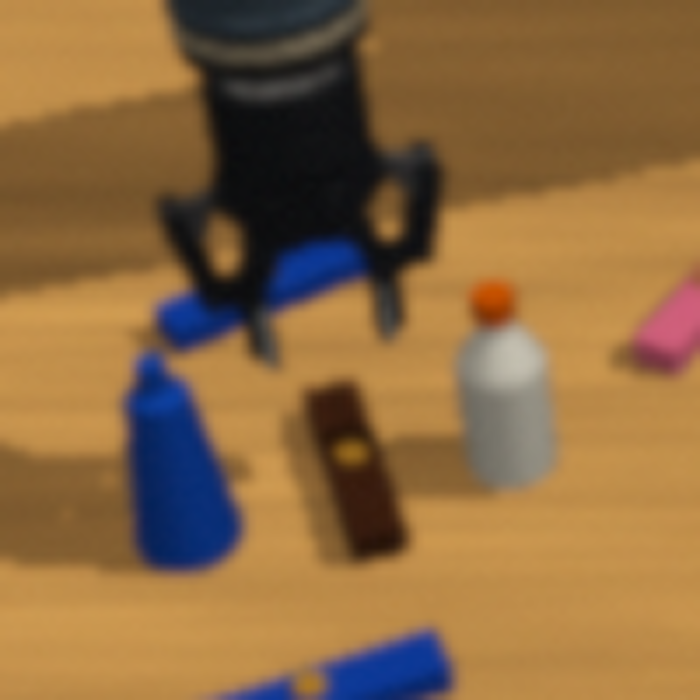

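Run:
```python
from h import *
c=dict(np.load("pics/scene0.npz"))
print(proj(c,[(.5037,-.3137,.0616),(.5037,-.3137,.0716),(.4937,-.3137,.0616),(.503,-.312,.023),(.5,-.31,.023)]), atz(c,170.1,214.5,.023))
s=dict(np.load("pics/top0.npz"));print(s["camera_matrix"][0,0],c["camera_matrix"][0,0])
```

```text
[[167.54459818 205.4274801 ]
 [167.1500591  203.27107229]
 [167.98742895 203.67596616]
 [169.52941023 213.43526329]
 [170.20340314 212.8930968 ]] [ 0.50904586 -0.30898325  0.023     ]
390.0821895804542 362.57136358592845
```

Run:
```python
from h import *
s=dict(np.load("pics/top0.npz"));c=dict(np.load("pics/scene0.npz"))
R=np.array([np.sin(2.84),-np.cos(2.84),0])
tip=np.array([.1485,.4771,.2043])
pts=[tip+R*.0427+[0,0,.013],tip-R*.0427+[0,0,.013]]
for n,q,cr in(("g_top",s,(40,290,140,365)),("g_sc",c,(335,60,415,130))):
    im=cv2.resize(q["color"][cr[1]:cr[3],cr[0]:cr[2],::-1],None,fx=7,fy=7,interpolation=cv2.INTER_CUBIC)
    for p in proj(q,pts+[tip]):
        u=(p-np.array(cr[:2])+.5)*7-.5; cv2.drawMarker(im,tuple(int(x) for x in u),(0,255,0),0,15,1)
    cv2.imwrite(f"pics/{n}.png",im)
```

```text
(no output)
```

View pics/g_top.png

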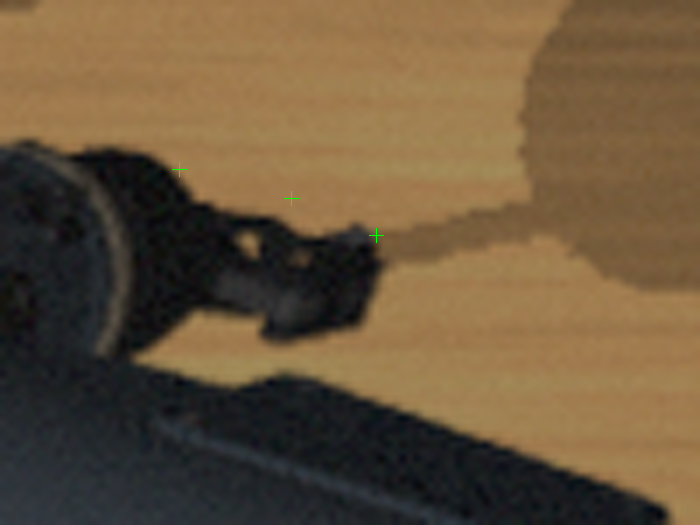

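View pics/g_sc.png

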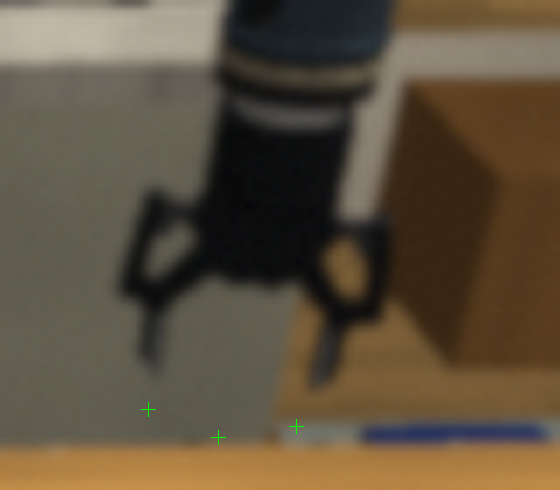

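Request:
play_rows(motion=[[0.6,0,-0.001,0.02,0],[0.6,0,-0.001,0.04,0],[0.6,0,-0.001,0.05,0],[0.6,0,-0.001,0.053,0],[0.6,0,-0.001,0.053,0]])

```text
time_s: 3.88
tcp_pos: [0.5032, -0.3121, 0.0075]
orientation: [3.141, -0.001, 0.36]
force: [-0.1, 0.1, 0.2]
finger_gap: 0.0513
```

Run:
```python
from h import *
plan([.503,-.312,.005],20.7)
c=snap("scene");save(c,"s3.png",(130,160,210,240),9)
```

```text
at [ 0.5032 -0.3121  0.0075] rpy [ 1.7995e+02 -4.0000e-02  2.0620e+01] gap 0.0513 t 3.875 F [-0.1  0.1  0.2]
shift [np.float64(-0.0001), np.float64(-0.0002), np.float64(0.0025)] turn -0.08
```

View pics/s3.png

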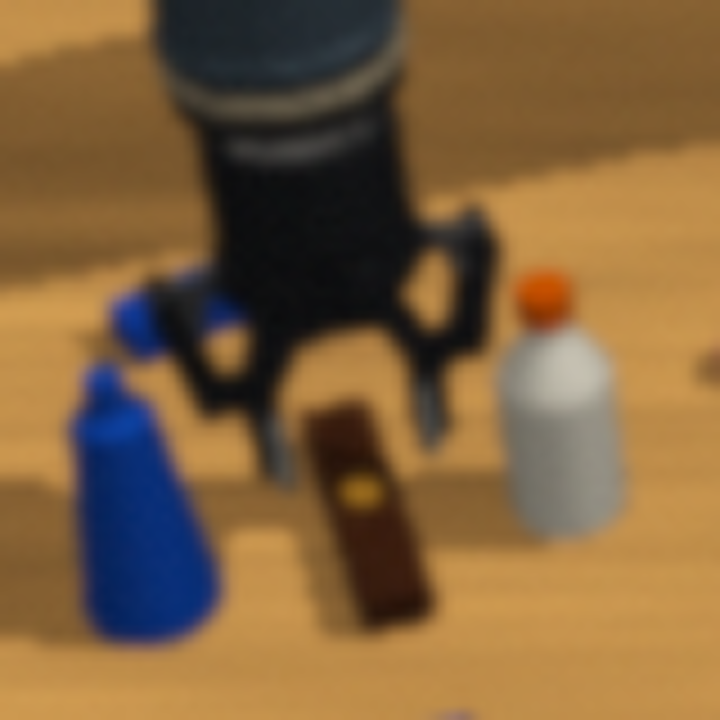

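Request:
play_rows(motion=[[0.4,0,0,0.0,0],[0.3,0,0,0,0],[0.2,0,0,0,0],[0.2,0,0,0,0],[0.2,0,0,0,0]], newtons=30)

```text
time_s: 4.55
tcp_pos: [0.5027, -0.3118, 0.0067]
orientation: [-3.142, -0.0, 0.36]
force: [-0.1, -0.1, -0.1]
finger_gap: 0.0171
```

Run:
```python
from h import *
plan([.503,-.312,.005],20.7)
c=snap("scene");save(c,"s4.png",(130,160,210,240),9)
```

```text
at [ 0.5027 -0.3118  0.0067] rpy [-180.     -0.     20.62] gap 0.0171 t 4.55 F [-0.1 -0.1 -0.1]
shift [np.float64(0.0002), np.float64(0.0003), np.float64(0.0017)] turn -0.08
```

View pics/s4.png

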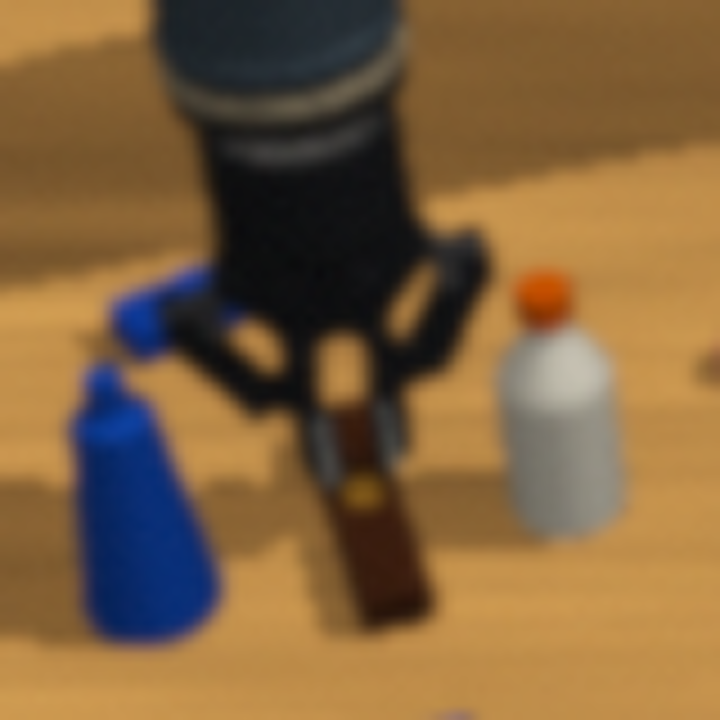

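Request:
play_rows(motion=[[0.4,0,0,0,0],[0.6,0,0,0,0],[0.6,0,0,0,0],[0.6,0,0,0.006,0],[0.6,0,0,0.012,0],[0.6,0,0,0.012,0]], newtons=30)

```text
time_s: 5.35
tcp_pos: [0.5022, -0.3115, -0.006]
orientation: [-3.141, 0.001, 0.36]
force: [-0.6, 0.4, -0.2]
finger_gap: 0.0512
```

Request:
play_rows(motion=[[0.6,0,0,0.003,0],[0.6,0,0,0.006,0],[0.6,0,0,0.006,0]])

```text
time_s: 5.72
tcp_pos: [0.5026, -0.3117, -0.0115]
orientation: [-3.141, 0.0, 0.36]
force: [0.2, 0.1, -0.7]
finger_gap: 0.0511
```

Run:
```python
from h import *
plan([.503,-.312,.005],20.7)
c=snap("scene");save(c,"s5.png",(130,160,210,240),9)
```

```text
at [ 0.5026 -0.3117 -0.0115] rpy [-1.7998e+02  1.0000e-02  2.0620e+01] gap 0.0511 t 5.725 F [ 0.2  0.1 -0.7]
shift [np.float64(0.0003), np.float64(0.0004), np.float64(-0.0165)] turn -0.08
```

View pics/s5.png

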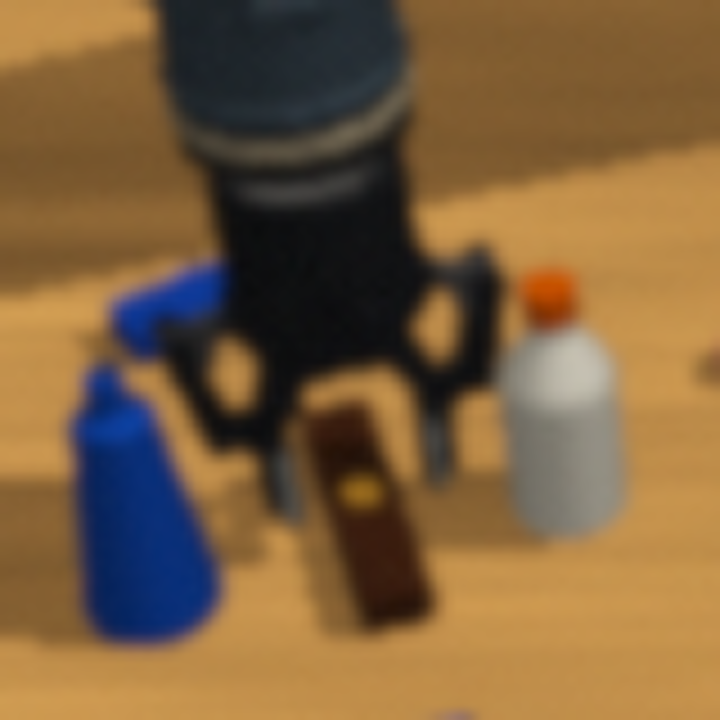

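Request:
play_rows(motion=[[0.52,0,0,0,0],[0.48,0,0,0,0],[0.48,0,0,0.003,0],[0.48,0,0,0.006,0],[0.48,0,0,0.006,0]])

```text
time_s: 6.4
tcp_pos: [0.5025, -0.3116, -0.0177]
orientation: [-3.141, 0.0, 0.36]
force: [-0.8, -0.2, 0.1]
finger_gap: 0.0409
```

Run:
```python
from h import *
plan([.503,-.312,.005],20.7)
c=snap("scene");save(c,"s6.png",(130,160,210,240),9)
```

```text
at [ 0.5025 -0.3116 -0.0177] rpy [-1.7997e+02  2.0000e-02  2.0610e+01] gap 0.0409 t 6.4 F [-0.8 -0.2  0.1]
shift [np.float64(0.0004), np.float64(0.0005), np.float64(-0.0227)] turn -0.09
```

View pics/s6.png

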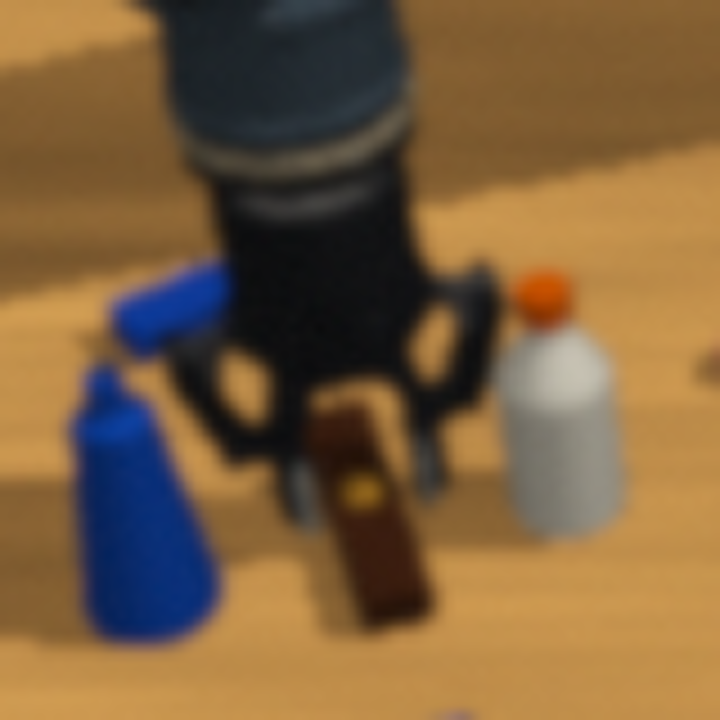

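Request:
play_rows(motion=[[0.4,0,0,0.002,0],[0.3,0,0,0.002,0],[0.25,0,0,0.002,0],[0.25,0,0,0.002,0],[0.25,0,0,0.002,0]], newtons=30)

```text
time_s: 7.08
tcp_pos: [0.5027, -0.3118, -0.0193]
orientation: [-3.142, 0.0, 0.36]
force: [-0.2, 0.4, -1.1]
finger_gap: 0.0291
```

Run:
```python
from h import *
plan([.503,-.312,.005],20.7)
c=snap("scene");save(c,"s7.png",(130,160,210,240),9)
```

```text
at [ 0.5027 -0.3118 -0.0193] rpy [-180.      0.     20.61] gap 0.0291 t 7.075 F [-0.2  0.4 -1.1]
shift [np.float64(0.0002), np.float64(0.0003), np.float64(-0.0243)] turn -0.09
```

View pics/s7.png

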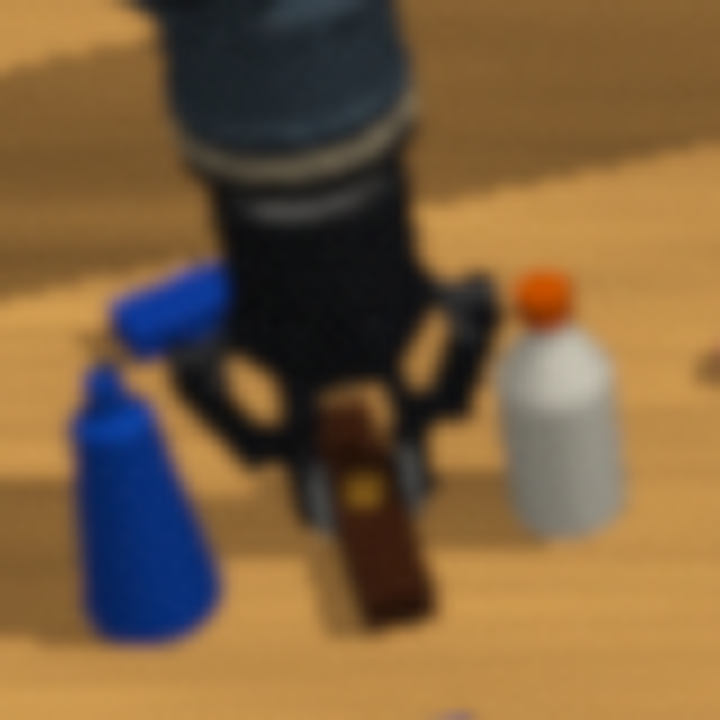

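Request:
play_rows(motion=[[0.25,0,0,-0.01,0],[0.25,0,0,-0.03,0],[0.25,0,0,-0.06,0],[0.25,0,0,-0.1,0],[0.25,0,0,-0.15,0],[0.25,0,0,-0.17,0],[0.25,0,0,-0.17,0]])

```text
time_s: 8.0
tcp_pos: [0.5036, -0.3123, 0.1528]
orientation: [3.139, -0.002, 0.36]
force: [0.5, -0.4, -1.8]
finger_gap: 0.0292
```

Run:
```python
from h import *
w=pw([(0,-.0797,.15)])[0];print(w)
plan([w[0],w[1],.15],-9)
c=snap("scene");save(c,"s8.png",(100,130,240,240),5)
```

```text
[0.63435419 0.04837776 0.15      ]
at [ 0.5036 -0.3123  0.1528] rpy [ 1.7985e+02 -1.2000e-01  2.0620e+01] gap 0.0292 t 8.0 F [ 0.5 -0.4 -1.8]
shift [np.float64(0.2494), np.float64(-0.2915), np.float64(0.0028)] turn 29.62
```

View pics/s8.png

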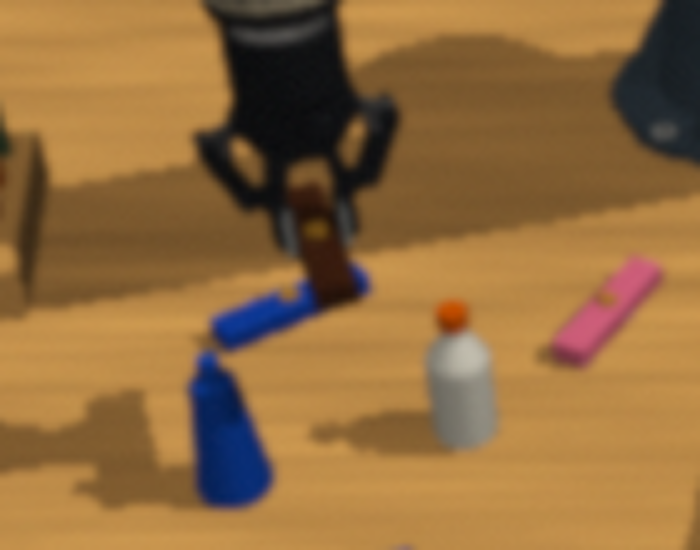

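Request:
play_rows(motion=[[0.25,0.03,-0.035,0,4],[0.25,0.065,-0.076,0,8],[0.25,0.101,-0.118,0,12],[0.25,0.138,-0.161,0,17],[0.25,0.175,-0.204,0,21],[0.25,0.21,-0.245,0,25],[0.25,0.235,-0.275,0,28],[0.25,0.249,-0.2915,0,29.6]])

```text
time_s: 9.05
tcp_pos: [0.6292, -0.0136, 0.1493]
orientation: [-3.09, 0.005, -0.049]
force: [0.1, -0.1, -2.1]
finger_gap: 0.0292
```

Request:
play_rows(motion=[[0.25,0,0,0,0],[0.25,0,0,0,0]])

```text
time_s: 9.3
tcp_pos: [0.629, -0.0148, 0.1505]
orientation: [-3.091, 0.003, -0.05]
force: [-0.6, 0.0, -1.0]
finger_gap: 0.0294
```

Run:
```python
from h import *
w=pw([(0,-.0797,.15)])[0]
plan([w[0],w[1],.075],-9)
s=snap("top");save(s,"t9.png",(170,115,275,230),6)
c=snap("scene");save(c,"s9.png",(215,140,345,260),6)
```

```text
at [ 0.629  -0.0148  0.1505] rpy [-177.11    0.19   -2.87] gap 0.0294 t 9.3 F [-0.6  0.  -1. ]
shift [np.float64(0.0022), np.float64(-0.0634), np.float64(0.0755)] turn 6.13
```

View pics/t9.png

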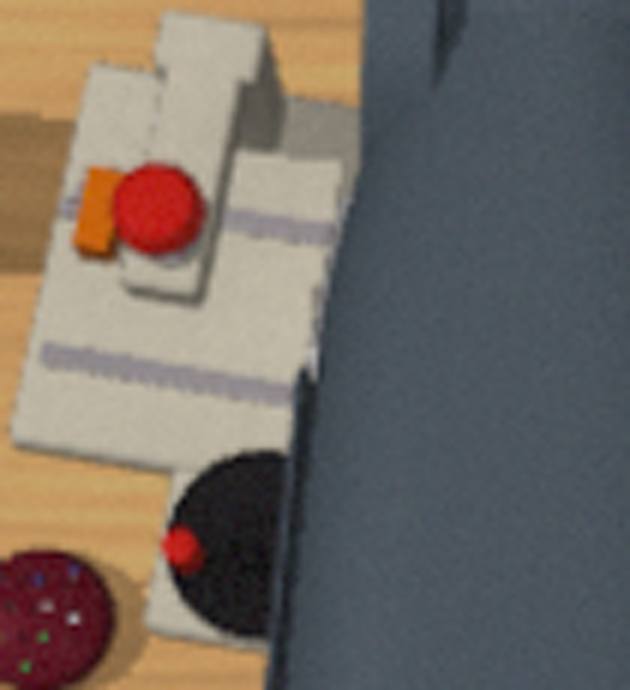

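View pics/s9.png

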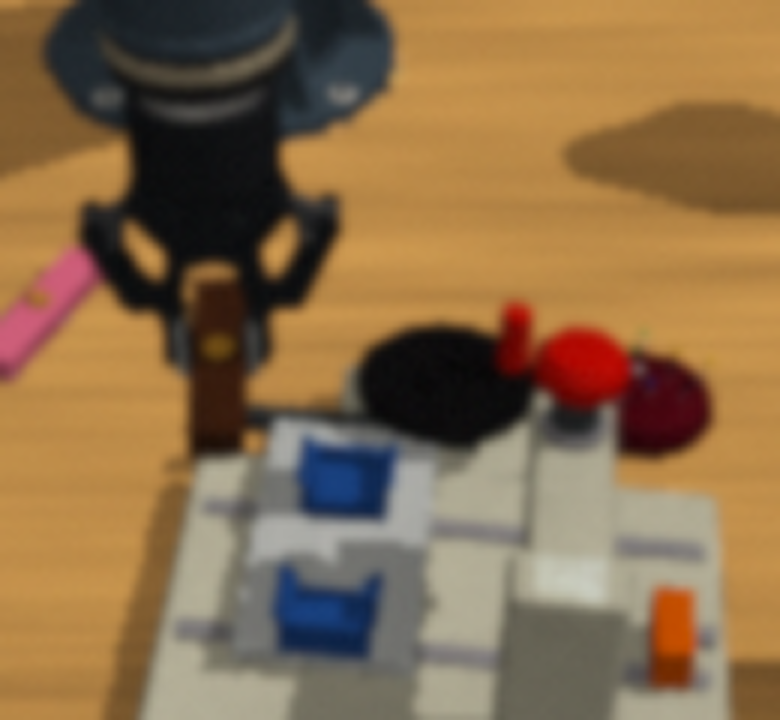

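Run:
```python
from h import *
o=env.observe();print(np.round(o["qpos"],4),np.arctan2(o["tcp_pos"][1],o["tcp_pos"][0]))
```

```text
[-0.0507  0.5014  0.2404  1.3125  0.0506  3.1406] -0.02322516370192509
```

Add to h.py:
```python
from scipy.spatial.transform import Rotation as Ro
def plan(target,yaw_deg,n=1):
    o=env.observe();p=np.array(o["tcp_pos"]);R=Ro.from_euler("xyz",o["orientation"]).as_matrix()
    d=np.array(target)-p; y=o["orientation"][2]
    turn=(np.degrees(y)-yaw_deg+180)%360-180
    print("at",p.round(4),"rpy",np.degrees(o["orientation"]).round(2),"gap",round(o["finger_gap"],4),"t",round(o["time_s"],2),"F",o["force"].round(1),"q",np.round(o["qpos"],3))
    print("shift",(R.T@d).round(4),"turn",round(turn,2))
```

```text
(no output)
```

Request:
play_rows(motion=[[0.25,0,0,0,-8],[0.25,0,0,0,-18],[0.25,0,0,0,-28],[0.25,0,0,0,-38],[0.25,0,0,0,-48],[0.25,0,0,0,-58],[0.25,0,0,0,-68],[0.25,0,0,0,-78]])

```text
time_s: 10.4
tcp_pos: [0.6293, -0.0144, 0.151]
orientation: [-3.129, -0.049, 1.317]
force: [0.5, 0.7, -0.5]
finger_gap: 0.0292
```

Request:
play_rows(motion=[[0.25,0,0,0,-10],[0.25,0,0,0,-20],[0.25,0,0,0,-30],[0.25,0,0,0,-40],[0.25,0,0,0,-50],[0.25,0,0,0,-60],[0.25,0,0,0,-70],[0.25,0,0,0,-80]])

```text
time_s: 11.4
tcp_pos: [0.6293, -0.0144, 0.151]
orientation: [3.095, -0.021, 2.714]
force: [0.1, 0.7, -1.0]
finger_gap: 0.0292
```

Request:
play_rows(motion=[[0.25,0,0,0,-8],[0.25,0,0,0,-16],[0.25,0,0,0,-16],[0.25,0,0,0,-16]])

```text
time_s: 11.9
tcp_pos: [0.6294, -0.0143, 0.1509]
orientation: [3.091, -0.008, 2.984]
force: [0.7, 0.2, -1.6]
finger_gap: 0.0296
```

Run:
```python
from h import *
w=pw([(0,-.0797,.15)])[0]
plan([w[0],w[1],.15],171)
```

```text
at [ 0.6294 -0.0143  0.1509] rpy [177.12  -0.46 171.  ] gap 0.0296 t 11.9 F [ 0.7  0.2 -1.6] q [-0.05   0.502  0.241  1.313  0.051  0.107]
shift [0.0049 0.0626 0.0041] turn -0.0
```

Request:
play_rows(motion=[[0.25,0.001,0.012,0.001,0],[0.25,0.003,0.035,0.002,0],[0.25,0.005,0.057,0.004,0],[0.25,0.005,0.064,0.004,0],[0.25,0.005,0.064,0.03,0],[0.25,0.005,0.064,0.06,0],[0.25,0.005,0.064,0.07,0],[0.25,0.005,0.064,0.07,0]])

```text
time_s: 12.9
tcp_pos: [0.6341, 0.0535, 0.0841]
orientation: [3.091, -0.009, 2.988]
force: [1.3, 0.2, 0.1]
finger_gap: 0.0295
```

Run:
```python
from h import *
w=pw([(0,-.0797,.15)])[0]+[0.0002,.0015,0]
plan([w[0],w[1],.075],171)
s=snap("top");save(s,"t10.png",(170,115,275,230),6)
c=snap("scene");save(c,"s10.png",(225,180,315,260),8)
```

```text
at [0.6341 0.0535 0.0841] rpy [177.13  -0.5  171.2 ] gap 0.0295 t 12.9 F [1.3 0.2 0.1] q [0.057 0.536 0.126 1.159 0.051 0.211]
shift [-0.0011 -0.0039  0.0089] turn 0.2
```

View pics/t10.png

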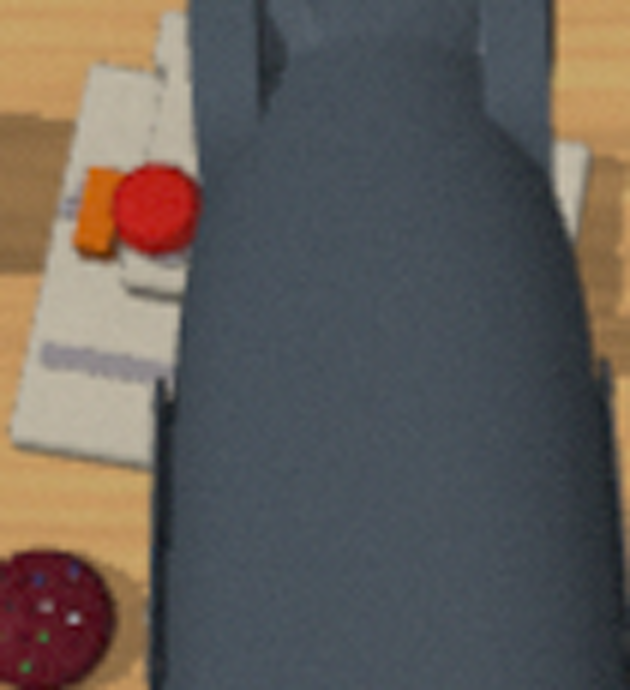

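View pics/s10.png

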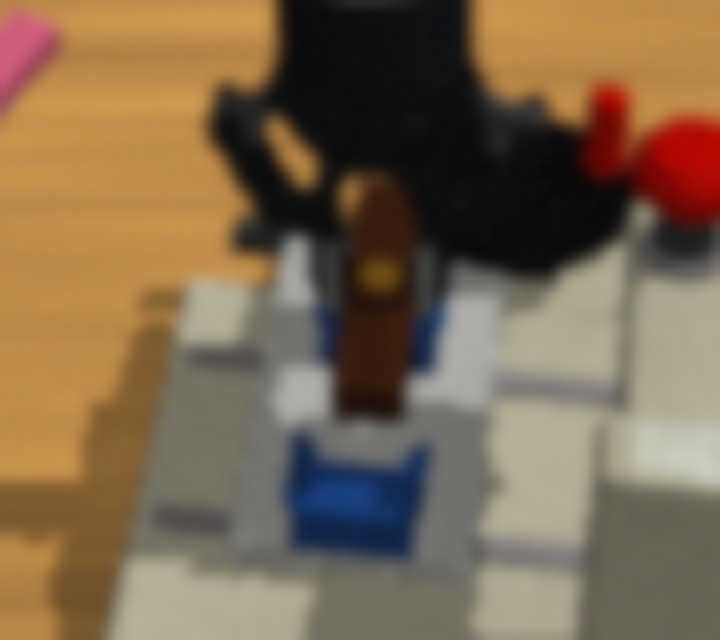

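Run:
```python
from h import *
o=env.observe();c=dict(np.load("pics/scene0.npz"))
R=Ro.from_euler("xyz",o["orientation"]).as_matrix();p=o["tcp_pos"]
def bp(x,y,z): # bar coords -> world ; bar bottom is 19.3mm behind tcp
    return p+R@np.array([-x,-y*-1,-(0.0193+z)])
pts={"rivet":(0,0,.023),"fl_top":(.065,.015,.02),"fr":(.065,-.015,.02),"f_bot":(.065,0,0),"b_top":(-.065,0,.02)}
for k,v in pts.items():
    q=proj(c,[bp(*v)])[0]; print(k,bp(*v).round(4),((q-[225,180]+.5)*8-.5).round(0))
cr=[q for P,_ in cradle_polys(.0203) for q in proj(c,P)]
print(((np.array(cr)-[225,180]+.5)*8-.5).round(0))
print(((proj(c,pw([(.074,-.1077,.045),(.074,-.0517,.045),(.074,-.0977,.045),(.074,-.0617,.045)]))-[225,180]+.5)*8-.5).round(0))
q=proj(c,[(.634,.048,.1),(.644,.048,.1),(.634,.058,.1),(.634,.048,.11)]);print((q-q[0])*8)
```

```text
rivet [0.6349 0.0512 0.1276] [378. 272.]
fl_top [0.7015 0.0562 0.1249] [402. 389.]
fr [0.6969 0.0266 0.1234] [325. 385.]
f_bot [0.6992 0.0424 0.1042] [364. 425.]
b_top [0.5707 0.0613 0.125 ] [391. 176.]
[[318. 251.]
 [308. 311.]
 [440. 322.]
 [446. 261.]
 [290. 421.]
 [279. 491.]
 [420. 504.]
 [428. 434.]]
[[278. 541.]
 [417. 554.]
 [303. 543.]
 [392. 551.]]
[[  0.           0.        ]
 [  1.62404691  16.39685473]
 [ 24.39837938  -0.43756178]
 [  0.72497797 -18.41259586]]
```

Request:
play_rows(motion=[[0.25,-0.001,-0.002,0.008,0],[0.25,-0.001,-0.002,0.016,0],[0.25,-0.001,-0.002,0.022,0],[0.25,-0.001,-0.002,0.022,0]])

```text
time_s: 13.5
tcp_pos: [0.6346, 0.0524, 0.0614]
orientation: [3.092, -0.009, 2.988]
force: [-0.0, -0.1, -0.4]
finger_gap: 0.0291
```

Run:
```python
from h import *
plan([.634,.05,.06],171)
c=snap("scene");save(c,"s11.png",(250,195,300,255),12)
np.savez("pics/s11.npz",**c)
```

```text
at [0.6346 0.0524 0.0614] rpy [177.13  -0.52 171.2 ] gap 0.0291 t 13.5 F [-0.  -0.1 -0.4] q [0.055 0.55  0.09  1.11  0.051 0.209]
shift [ 0.0002 -0.0025  0.0013] turn 0.2
```

View pics/s11.png

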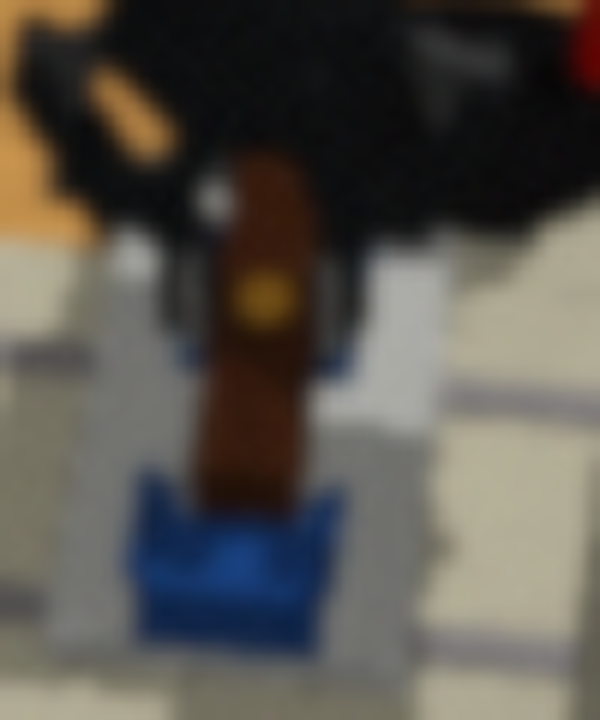

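```bash
cat > b.py <<'E'
from h import *
def pred(crop,k,c=None):
    o=env.observe();c=c if c is not None else dict(np.load("pics/scene0.npz"))
    R=Ro.from_euler("xyz",o["orientation"]).as_matrix();p=o["tcp_pos"]
    def bp(x,y,z): return p+R@np.array([-x,y,-(0.0193+z)])
    pts={"rivet":(0,0,.023),"fl_top":(.065,-.015,.02),"fr_top":(.065,.015,.02),"fl_bot":(.065,-.015,0),"fr_bot":(.065,.015,0),"bl_top":(-.065,-.015,.02),"br_top":(-.065,.015,.02)}
    for n,v in pts.items():
        q=proj(c,[bp(*v)])[0]; print(n,bp(*v).round(4),((q-np.array(crop)+.5)*k-.5).round(0))
if __name__=="__main__":
    pred((250,195),12)
    c=dict(np.load("pics/scene0.npz"))
    save(c,"s0c.png",(250,195,300,255),12)
    cr=np.array([q for P,_ in cradle_polys(.0203) for q in proj(c,P)]);print(((cr-[250,195]+.5)*12-.5).round(0))
E
python3 b.py
```

```text
rivet [0.6349 0.0502 0.1041] [260. 293.]
fl_top [0.6968 0.0256 0.0998] [181. 465.]
fr_top [0.7014 0.0552 0.1013] [296. 471.]
fl_bot [0.6968 0.0266 0.0798] [184. 520.]
fr_bot [0.7014 0.0562 0.0813] [297. 526.]
bl_top [0.5683 0.0455 0.1009] [227. 147.]
br_top [0.5729 0.0751 0.1024] [333. 151.]
[[177. 196.]
 [162. 287.]
 [360. 304.]
 [370. 212.]
 [136. 452.]
 [119. 556.]
 [331. 576.]
 [342. 471.]]
```

View pics/s0c.png

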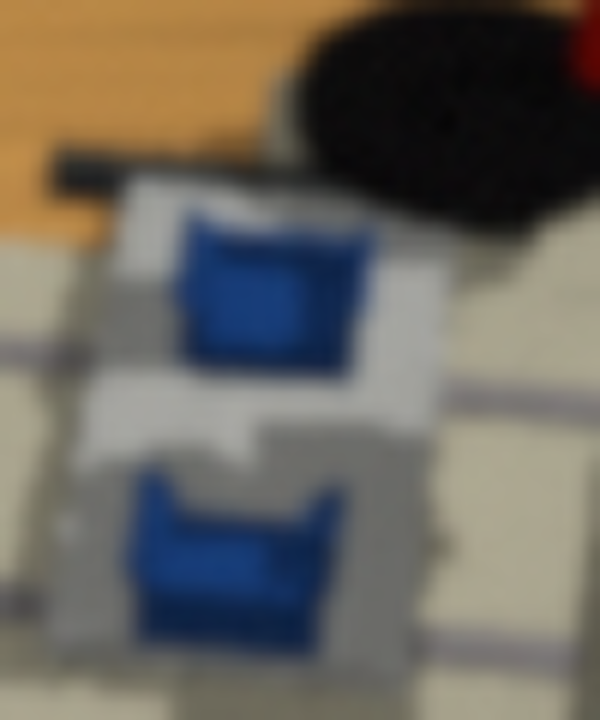

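Request:
play_rows(motion=[[0.25,-0.0025,0,0,1.2],[0.25,-0.0025,0,0.004,1.2],[0.25,-0.0025,0,0.008,1.2],[0.25,-0.0025,0,0.012,1.2],[0.25,-0.0025,0,0.015,1.2],[0.25,-0.0025,0,0.015,1.2]])

```text
time_s: 14.3
tcp_pos: [0.6373, 0.0528, 0.0468]
orientation: [3.092, -0.009, 2.967]
force: [0.1, -0.3, -0.2]
finger_gap: 0.0292
```

Run:
```python
from h import *
plan([.634,.05,.04],171)
c=snap("scene");save(c,"s12.png",(250,195,300,255),12)
```

```text
at [0.6373 0.0528 0.0468] rpy [177.13  -0.54 170.  ] gap 0.0292 t 14.3 F [ 0.1 -0.3 -0.2] q [0.055 0.564 0.076 1.08  0.051 0.23 ]
shift [ 0.0027 -0.0036  0.0067] turn -1.0
```

View pics/s12.png

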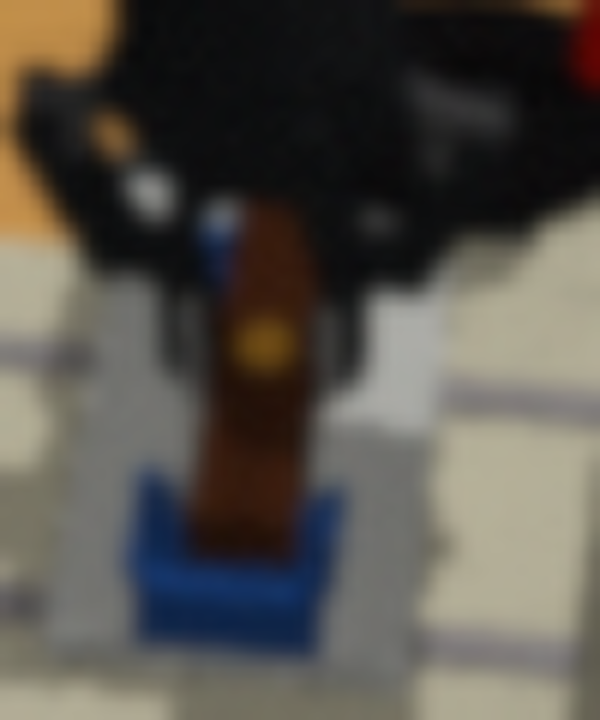

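Request:
play_rows(motion=[[0.25,-0.002,-0.001,0,1],[0.25,-0.002,-0.001,0.002,1],[0.25,-0.002,-0.001,0.004,1],[0.25,-0.002,-0.001,0.006,1],[0.25,-0.002,-0.001,0.006,1]])

```text
time_s: 14.98
tcp_pos: [0.6391, 0.0513, 0.0407]
orientation: [3.092, -0.01, 2.949]
force: [-0.4, -5.5, -0.5]
finger_gap: 0.029
```

Request:
play_rows(motion=[[0.25,0,0,0.0015,0],[0.25,0,0,0.003,0],[0.25,0,0,0.003,0]])

```text
time_s: 15.35
tcp_pos: [0.639, 0.0514, 0.0382]
orientation: [3.092, -0.01, 2.949]
force: [-2.6, -5.2, 7.1]
finger_gap: 0.029
```

Run:
```python
from h import *
plan([.634,.05,.04],171)
c=snap("scene");save(c,"s13.png",(250,195,300,255),12)
```

```text
at [0.639  0.0514 0.0382] rpy [177.18  -0.57 168.99] gap 0.029 t 15.35 F [-2.6 -5.2  7.1] q [0.054 0.573 0.069 1.064 0.05  0.246]
shift [ 0.0047 -0.0023 -0.0019] turn -2.01
```

View pics/s13.png

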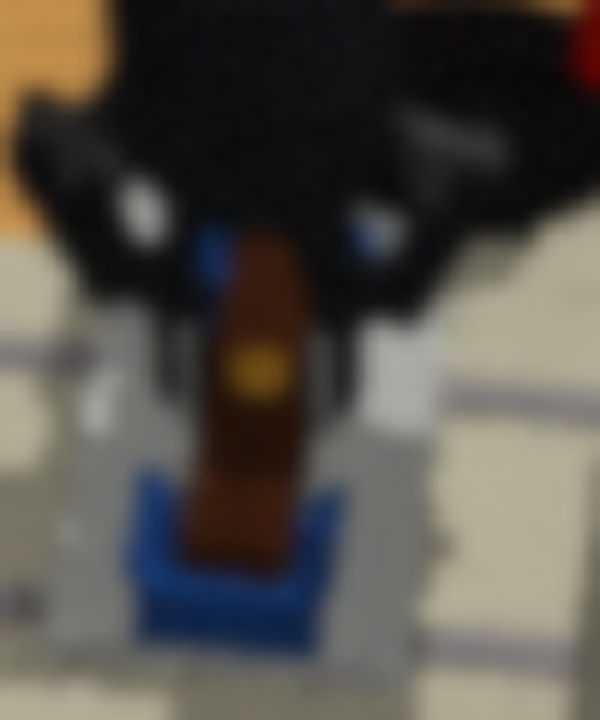

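Request:
play_rows(motion=[[0.25,0.0003,-0.001,-0.001,0],[0.25,0.0005,-0.0015,-0.001,0],[0.25,0.0005,-0.0015,-0.001,0]])

```text
time_s: 15.78
tcp_pos: [0.6384, 0.0506, 0.0388]
orientation: [3.091, -0.01, 2.95]
force: [0.2, 0.8, -0.3]
finger_gap: 0.0291
```

Run:
```python
from h import *
plan([.634,.05,.04],171)
```

```text
at [0.6384 0.0506 0.0388] rpy [177.12  -0.59 169.  ] gap 0.0291 t 15.78 F [ 0.2  0.8 -0.3] q [0.052 0.572 0.067 1.064 0.051 0.244]
shift [ 0.0042 -0.0014 -0.0012] turn -2.0
```

Request:
play_rows(motion=[[0.34,0,0,0,0],[0.38,0,0,0,0],[0.45,0,0,0,0],[0.55,0,0,0,0],[0.55,0,0,0,0],[0.55,0,0,0,0]])

```text
time_s: 16.52
tcp_pos: [0.6385, 0.0504, 0.0389]
orientation: [3.092, -0.01, 2.949]
force: [0.3, 0.2, 0.4]
finger_gap: 0.0468
```

Run:
```python
from h import *
plan([.634,.05,.04],171)
c=snap("scene");save(c,"s14.png",(250,195,300,255),12)
```

```text
at [0.6385 0.0504 0.0389] rpy [177.14  -0.57 168.99] gap 0.0468 t 16.52 F [0.3 0.2 0.4] q [0.052 0.572 0.067 1.064 0.051 0.244]
shift [ 0.0043 -0.0012 -0.0011] turn -2.01
```

View pics/s14.png

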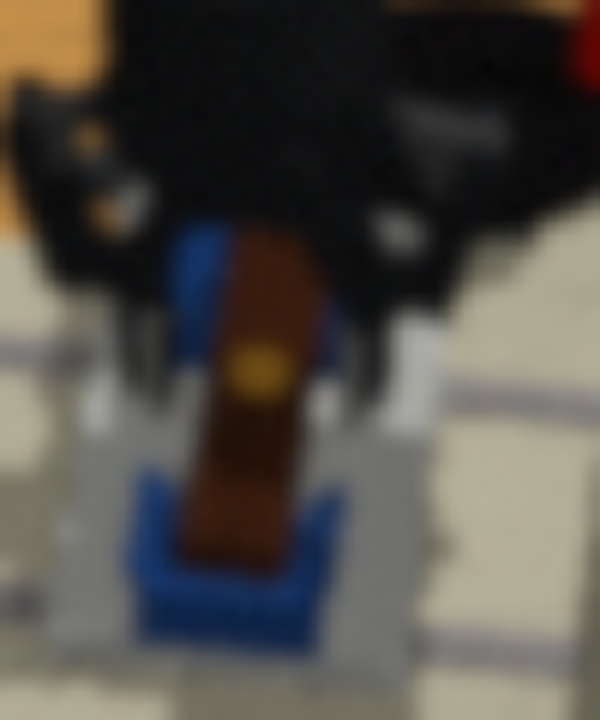

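Request:
play_rows(motion=[[0.55,0,0,-0.01,0],[0.55,0,0,-0.03,0],[0.55,0,0,-0.06,0],[0.55,0,0,-0.1,0],[0.55,0,0,-0.13,0],[0.55,0,0,-0.14,0],[0.55,0,0,-0.14,0]])

```text
time_s: 17.45
tcp_pos: [0.6387, 0.0433, 0.179]
orientation: [3.091, -0.009, 2.949]
force: [0.8, -0.7, -0.1]
finger_gap: 0.0472
```

Run:
```python
from h import *
plan([.497,.162,.17],169)
c=snap("scene");save(c,"s15.png",(235,180,315,255),9)
```

```text
at [0.6387 0.0433 0.179 ] rpy [177.13  -0.53 168.99] gap 0.0472 t 17.45 F [ 0.8 -0.7 -0.1] q [0.04  0.517 0.336 1.387 0.051 0.233]
shift [0.1617 0.0889 0.0149] turn -0.01
```

View pics/s15.png

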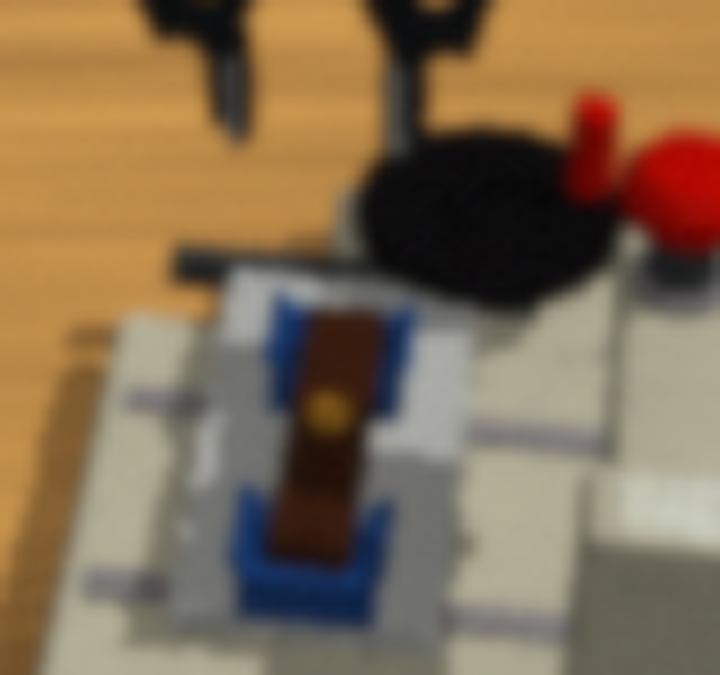

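Request:
play_rows(motion=[[0.55,0.03,0.016,0.003,0],[0.55,0.075,0.041,0.006,0],[0.55,0.12,0.066,0.01,0],[0.55,0.15,0.082,0.013,0],[0.55,0.162,0.089,0.015,0],[0.55,0.162,0.089,0.015,0],[0.55,0.162,0.089,0.015,0]])

```text
time_s: 18.38
tcp_pos: [0.4972, 0.1616, 0.1695]
orientation: [3.092, -0.01, 2.949]
force: [-0.1, -1.1, -0.4]
finger_gap: 0.0468
```

Run:
```python
from h import *
plan([.497,.162,.10],169)
s=snap("top");save(s,"t16.png",(170,115,275,230),6)
c=snap("scene");save(c,"s16.png",(245,140,335,230),8)
print(((proj(c,[(.497,.162,.11),(.505,.121,.068),env.observe()["tcp_pos"]])-[245,140]+.5)*8-.5).round(0))
```

```text
at [0.4972 0.1616 0.1695] rpy [177.16  -0.58 168.96] gap 0.0468 t 18.38 F [-0.1 -1.1 -0.4] q [ 0.282  0.254 -0.071  1.231  0.049  0.476]
shift [-0.0004 -0.0031  0.0694] turn -0.04
[[443. 415.]
 [348. 501.]
 [453. 306.]]
```

View pics/t16.png

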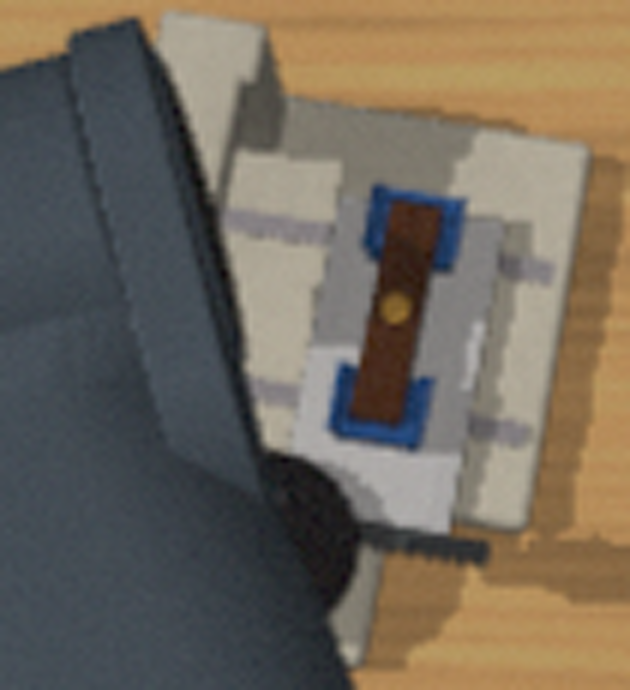

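View pics/s16.png

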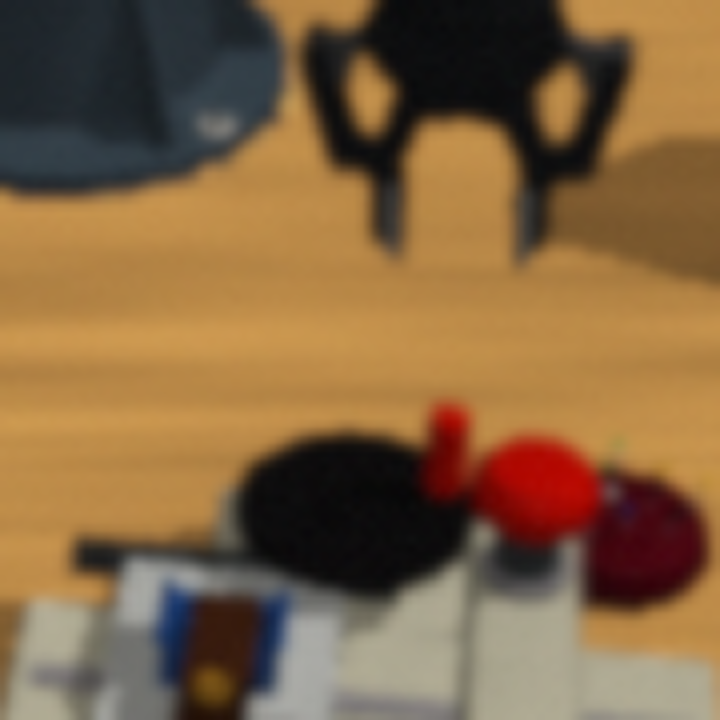

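Request:
play_rows(motion=[[0.55,0,-0.007,0.02,0],[0.55,0,-0.007,0.05,0],[0.55,0,-0.007,0.08,0],[0.55,0,-0.007,0.1,0],[0.55,0,-0.007,0.108,0],[0.55,0,-0.007,0.108,0]])

```text
time_s: 19.23
tcp_pos: [0.4953, 0.1606, 0.0616]
orientation: [3.092, -0.01, 2.949]
force: [0.3, -0.2, 0.1]
finger_gap: 0.0471
```

Run:
```python
from h import *
plan([.497,.162,.055],169)
c=snap("scene");save(c,"s17.png",(245,150,335,230),8)
```

```text
at [0.4953 0.1606 0.0616] rpy [177.15  -0.59 168.97] gap 0.0471 t 19.23 F [ 0.3 -0.2  0.1] q [ 0.281  0.314 -0.274  0.969  0.049  0.474]
shift [-0.0014  0.0014  0.0066] turn -0.03
```

View pics/s17.png

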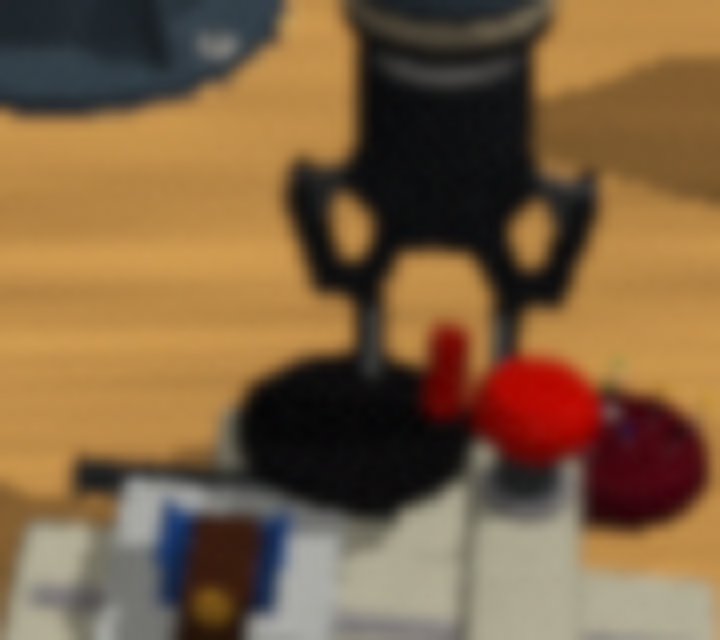

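Request:
play_rows(motion=[[0.5,-0.001,0.003,0.003,0],[0.35,-0.001,0.003,0.004,0],[0.25,-0.001,0.003,0.004,0],[0.15,-0.001,0.003,0.004,0],[0.15,-0.001,0.003,0.004,0],[0.15,-0.001,0.003,0.004,0]], newtons=30)

```text
time_s: 20.02
tcp_pos: [0.4975, 0.1654, 0.0585]
orientation: [3.088, -0.009, 2.951]
force: [1.2, 11.8, 1.7]
finger_gap: 0.0193
```

Run:
```python
from h import *
plan([.497,.162,.055],169)
c=snap("scene");save(c,"s18.png",(245,150,335,230),8)
```

```text
at [0.4975 0.1654 0.0585] rpy [176.95  -0.51 169.05] gap 0.0193 t 20.02 F [ 1.2 11.8  1.7] q [ 0.287  0.32  -0.273  0.961  0.051  0.479]
shift [-0.0002 -0.0036  0.0033] turn 0.05
```

View pics/s18.png

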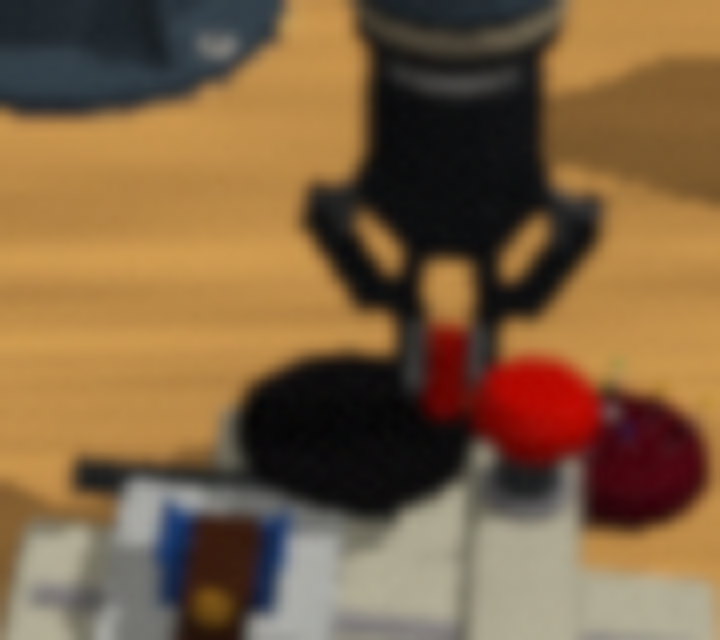

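```bash
cat > crank.py <<'E'
from h import *
import sys
R=Ro.from_euler("xyz",np.radians([177.15,-.59,168.97])).as_matrix()
def rows(cmd,C,a0,step,n,r=.042):
    cmd=np.array(cmd);z=cmd[2]
    for i in range(1,n+1):
        a=np.radians(a0+step*i)
        t=np.array([C[0]+r*np.cos(a),C[1]+r*np.sin(a),z])
        print("[0.15,",", ".join(str(round(v,4)) for v in R.T@(t-cmd)),", 0],",end=" ")
    print("\nend cmd",t)
E
python3 - <<'E'
from crank import *
c0=np.array([.4953,.1606,.0616])+R@[-.001,.003,.004];print(c0)
rows(c0,(.5055,.1253),101,12,8)
E
```

```text
[0.49685391 0.16355241 0.05774402]
[0.15, 0.0077, -0.0011, 0.0 , 0], [0.15, 0.0144, -0.0067, -0.0002 , 0], [0.15, 0.0198, -0.0136, -0.0005 , 0], [0.15, 0.0237, -0.0215, -0.0008 , 0], [0.15, 0.0258, -0.03, -0.0012 , 0], [0.15, 0.0261, -0.0388, -0.0017 , 0], [0.15, 0.0246, -0.0474, -0.0021 , 0], [0.15, 0.0213, -0.0556, -0.0025 , 0], 
end cmd [0.4653352  0.11302039 0.05774402]
```

Request:
play_rows(motion=[[0.15,0.0077,-0.001,0,0],[0.15,0.0144,-0.0067,0,0],[0.15,0.0198,-0.0136,-0.0005,0],[0.15,0.0237,-0.0215,-0.001,0],[0.15,0.0258,-0.03,-0.001,0],[0.15,0.0261,-0.0388,-0.0015,0],[0.15,0.0246,-0.0474,-0.002,0],[0.15,0.0213,-0.0556,-0.0025,0]])

```text
time_s: 21.08
tcp_pos: [0.4651, 0.1139, 0.0583]
orientation: [3.09, -0.01, 2.95]
force: [-3.3, 7.0, 8.1]
finger_gap: 0.0188
```

Run:
```python
from h import *
plan([.4653,.1130,.0577],169)
c=snap("scene");save(c,"s19.png",(225,150,335,240),7)
```

```text
at [0.4651 0.1139 0.0583] rpy [177.03  -0.57 169.04] gap 0.0188 t 21.07 F [-3.3  7.   8.1] q [ 0.203  0.24  -0.384  0.936  0.052  0.395]
shift [-0.0004 -0.0009  0.0006] turn 0.04
```

View pics/s19.png

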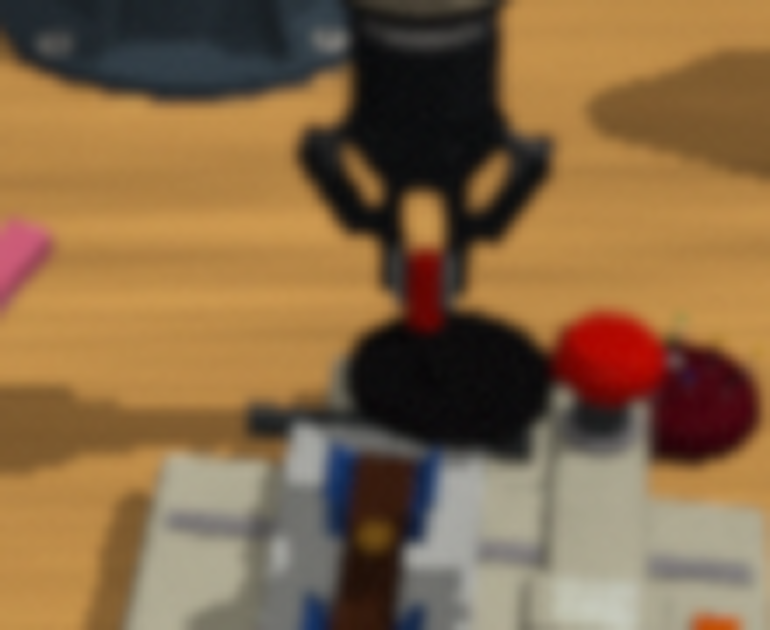

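Run:
```python
from crank import *
rows((.4653,.1130,.0577),(.5055,.1253),197,20,8)
```

```text
[0.15, -0.009, -0.0114, -0.0007 , 0], [0.15, -0.0214, -0.0192, -0.0012 , 0], [0.15, -0.0357, -0.0222, -0.0015 , 0], [0.15, -0.0501, -0.0201, -0.0015 , 0], [0.15, -0.063, -0.0133, -0.0013 , 0], [0.15, -0.0727, -0.0024, -0.0009 , 0], [0.15, -0.0782, 0.0111, -0.0003 , 0], [0.15, -0.0787, 0.0256, 0.0005 , 0], 
end cmd [0.54744244 0.12310189 0.0577    ]
```

Request:
play_rows(motion=[[0.15,-0.009,-0.0114,-0.0015,0],[0.15,-0.0214,-0.0192,-0.002,0],[0.15,-0.0357,-0.0222,-0.0025,0],[0.15,-0.0501,-0.0201,-0.0025,0],[0.15,-0.063,-0.0133,-0.0023,0],[0.15,-0.0727,-0.0024,-0.002,0],[0.15,-0.0782,0.0111,-0.0013,0],[0.15,-0.0787,0.0256,-0.0005,0]])

```text
time_s: 22.12
tcp_pos: [0.5477, 0.1222, 0.0585]
orientation: [3.094, -0.009, 2.948]
force: [-4.2, -8.6, 0.7]
finger_gap: 0.019
```

Run:
```python
from crank import *
plan([.5474,.1231,.0587],169)
rows((.5474,.1231,.0587),(.5055,.1253),357,20,8)
```

```text
at [0.5477 0.1222 0.0585] rpy [177.29  -0.54 168.93] gap 0.019 t 22.12 F [-4.2 -8.6  0.7] q [ 0.191  0.397 -0.16   1.004  0.047  0.384]
shift [ 0.0005  0.0008 -0.0001] turn -0.07
[0.15, 0.0045, 0.0139, 0.0007 , 0], [0.15, 0.0135, 0.0253, 0.0014 , 0], [0.15, 0.0258, 0.033, 0.0019 , 0], [0.15, 0.0401, 0.0361, 0.0022 , 0], [0.15, 0.0545, 0.034, 0.0023 , 0], [0.15, 0.0674, 0.0272, 0.002 , 0], [0.15, 0.0772, 0.0163, 0.0016 , 0], [0.15, 0.0826, 0.0028, 0.001 , 0], 
end cmd [0.4668388  0.14171071 0.0587    ]
```

Request:
play_rows(motion=[[0.15,0.0045,0.0139,0.0007,0],[0.15,0.0135,0.0253,0.0014,0],[0.15,0.0258,0.033,0.0019,0],[0.15,0.0401,0.0361,0.0022,0],[0.15,0.0545,0.034,0.0023,0],[0.15,0.0674,0.0272,0.002,0],[0.15,0.0772,0.0163,0.0016,0],[0.15,0.0826,0.0028,0.001,0]])

```text
time_s: 23.12
tcp_pos: [0.4672, 0.1421, 0.0587]
orientation: [3.091, -0.009, 2.95]
force: [13.0, 2.8, -12.1]
finger_gap: 0.0193
```

Run:
```python
from crank import *
plan([.4668,.1417,.0587],169)
rows((.4668,.1417,.0587),(.5055,.1253),517,10,8)
c=snap("scene");save(c,"s20.png",(225,150,345,270),6)
```

```text
at [0.4672 0.1421 0.0587] rpy [177.09  -0.49 169.03] gap 0.0193 t 23.12 F [ 13.    2.8 -12.1] q [ 0.261  0.254 -0.364  0.938  0.049  0.453]
shift [ 0.0003 -0.0004 -0.    ] turn 0.03
[0.15, 0.0009, -0.0072, -0.0004 , 0], [0.15, 0.0005, -0.0145, -0.0007 , 0], [0.15, -0.0012, -0.0217, -0.0011 , 0], [0.15, -0.004, -0.0284, -0.0015 , 0], [0.15, -0.008, -0.0345, -0.0018 , 0], [0.15, -0.013, -0.0399, -0.0021 , 0], [0.15, -0.0189, -0.0443, -0.0024 , 0], [0.15, -0.0254, -0.0476, -0.0026 , 0], 
end cmd [0.48262516 0.09007584 0.0587    ]
```

View pics/s20.png

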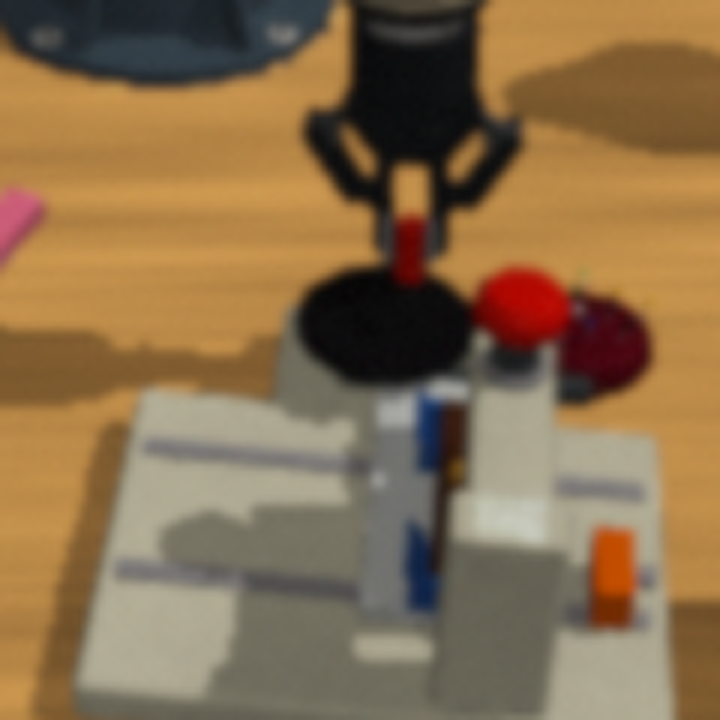

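Request:
play_rows(motion=[[0.15,0.0009,-0.0072,-0.0004,0],[0.15,0.0005,-0.0145,-0.0007,0],[0.15,-0.0012,-0.0217,-0.001,0],[0.15,-0.004,-0.0284,-0.0012,0],[0.15,-0.008,-0.0345,-0.0014,0],[0.15,-0.013,-0.0399,-0.0016,0],[0.15,-0.0189,-0.0443,-0.0018,0],[0.15,-0.0189,-0.0443,-0.0018,0]])

```text
time_s: 24.18
tcp_pos: [0.4766, 0.0943, 0.0584]
orientation: [3.092, -0.01, 2.949]
force: [-4.5, -2.2, 6.8]
finger_gap: 0.0188
```

Run:
```python
from crank import *
o=env.observe();p=o["tcp_pos"];print(np.degrees(np.arctan2(p[1]-.1253,p[0]-.5055))+360,np.hypot(p[1]-.1253,p[0]-.5055))
c0=np.array((.4668,.1417,.0587))+R@[-.0189,-.0443,-.0018]
plan(c0,169)
rows(c0,(.5055,.1253),587,6,6)
c=snap("scene");save(c,"s21.png",(225,150,345,270),6)
```

```text
226.98279461569498 0.04237237644515462
at [0.4766 0.0943 0.0584] rpy [177.16  -0.59 168.98] gap 0.0188 t 24.18 F [-4.5 -2.2  6.8] q [ 0.16   0.256 -0.362  0.945  0.05   0.353]
shift [-0.0002  0.0003  0.0003] turn -0.02
[0.15, -0.0038, -0.0021, -0.0001 , 0], [0.15, -0.0079, -0.0038, -0.0003 , 0], [0.15, -0.0121, -0.0051, -0.0004 , 0], [0.15, -0.0164, -0.0059, -0.0005 , 0], [0.15, -0.0208, -0.0063, -0.0005 , 0], [0.15, -0.0252, -0.0062, -0.0006 , 0], 
end cmd [0.50038149 0.08361306 0.05810052]
```

View pics/s21.png

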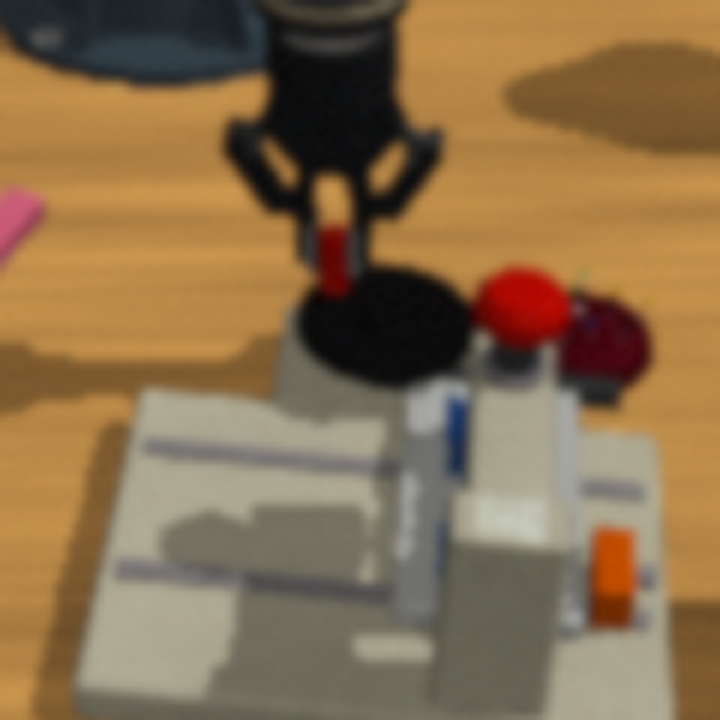

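Request:
play_rows(motion=[[0.15,-0.0038,-0.0021,0,0],[0.15,-0.0079,-0.0038,0,0],[0.15,-0.0121,-0.0051,0,0],[0.15,-0.0121,-0.0051,0,0]])

```text
time_s: 24.72
tcp_pos: [0.485, 0.0883, 0.0577]
orientation: [3.09, -0.015, 2.95]
force: [-21.7, 8.2, 19.3]
finger_gap: 0.019
```

Run:
```python
from crank import *
o=env.observe();p=o["tcp_pos"];print(np.degrees(np.arctan2(p[1]-.1253,p[0]-.5055))+720,np.hypot(p[1]-.1253,p[0]-.5055))
c0=np.array((.4668,.1417,.0587))+R@[-.0189,-.0443,-.0018]+R@[-.0121,-.0051,0]
plan(c0,169)
rows(c0,(.5055,.1253),605,4,8)
c=snap("scene");save(c,"s22.png",(280,200,340,260),12)
```

```text
600.9835794614382 0.04226269004528456
at [0.485  0.0883 0.0577] rpy [177.06  -0.85 169.04] gap 0.019 t 24.73 F [-21.7   8.2  19.3] q [ 0.143  0.275 -0.339  0.954  0.053  0.335]
shift [-0.0029 -0.0005 -0.0001] turn 0.04
[0.15, -0.0029, -0.0006, -0.0001 , 0], [0.15, -0.0058, -0.001, -0.0001 , 0], [0.15, -0.0087, -0.0012, -0.0002 , 0], [0.15, -0.0116, -0.0012, -0.0002 , 0], [0.15, -0.0145, -0.001, -0.0002 , 0], [0.15, -0.0174, -0.0006, -0.0002 , 0], [0.15, -0.0203, -0.0, -0.0002 , 0], [0.15, -0.0231, 0.0008, -0.0002 , 0], 
end cmd [0.51061851 0.08361306 0.05772236]
```

View pics/s22.png

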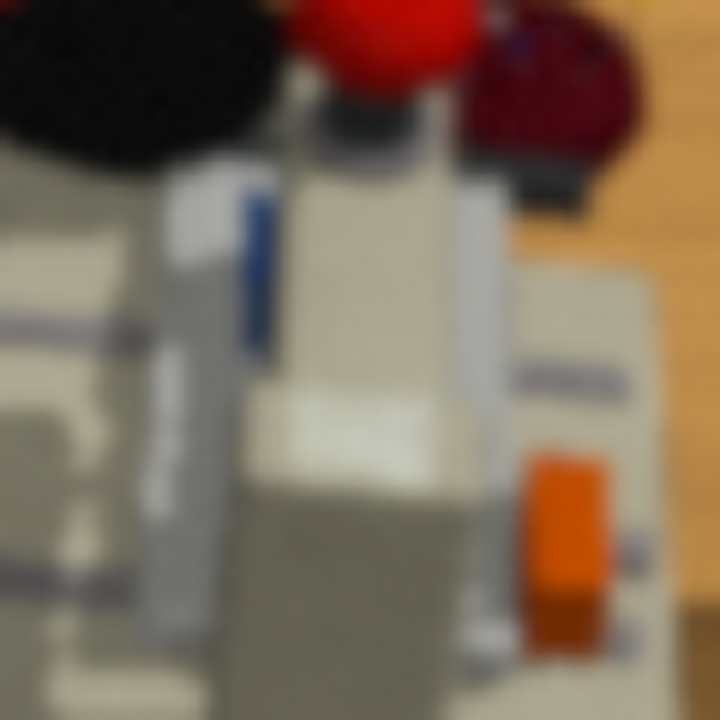

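Request:
play_rows(motion=[[0.15,-0.0015,-0.0003,0,0],[0.15,-0.0029,-0.0006,0,0],[0.15,-0.0029,-0.0006,0,0],[0.15,-0.0029,-0.0006,0,0]], newtons=50)

```text
time_s: 25.28
tcp_pos: [0.4854, 0.0881, 0.0576]
orientation: [3.089, -0.019, 2.951]
force: [-36.8, 14.9, 33.8]
finger_gap: 0.0191
```

Run:
```python
from crank import *
o=env.observe();p=o["tcp_pos"];print(np.degrees(np.arctan2(p[1]-.1253,p[0]-.5055))+720,np.hypot(p[1]-.1253,p[0]-.5055))
plan(p,169)
c=snap("scene");save(c,"s23.png",(280,200,340,260),12)
```

```text
601.6774526139137 0.04228182580596196
at [0.4854 0.0881 0.0576] rpy [177.01  -1.07 169.09] gap 0.0191 t 25.27 F [-36.8  14.9  33.8] q [ 0.141  0.278 -0.334  0.959  0.055  0.332]
shift [0. 0. 0.] turn 0.09
```

View pics/s23.png

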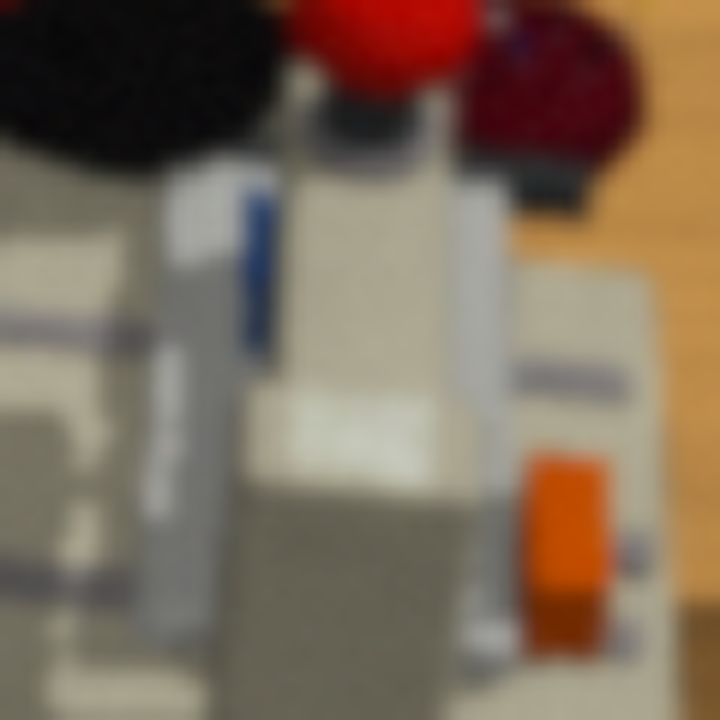

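Request:
play_rows(motion=[[0.15,0.003,0.0005,0,0],[0.15,0.0055,0.001,0,0],[0.35,0.0055,0.001,0,0],[0.55,0.0055,0.001,0,0],[0.55,0.0055,0.001,0,0],[0.55,0.0055,0.001,-0.02,0],[0.55,0.0055,0.001,-0.06,0],[0.55,0.0055,0.001,-0.1,0]], newtons=40)

```text
time_s: 26.32
tcp_pos: [0.4851, 0.083, 0.1586]
orientation: [3.092, -0.01, 2.949]
force: [0.5, 0.3, 0.2]
finger_gap: 0.0469
```

Request:
play_rows(motion=[[0.3,0,0,-0.05,0],[0,0,0,-0.1,0],[0,0,0,-0.12,0],[0,0,0,-0.12,0]])

```text
time_s: 26.82
tcp_pos: [0.4862, 0.0771, 0.2785]
orientation: [3.091, -0.008, 2.949]
force: [0.1, 0.0, -0.4]
finger_gap: 0.0001
```

Run:
```python
from h import *
plan([.656,.166,.24],169)
c=snap("scene");save(c,"s24.png",(235,120,345,260),5)
s=snap("top");save(s,"t24.png",(170,115,275,230),6)
```

```text
at [0.4862 0.0771 0.2785] rpy [177.1   -0.44 168.98] gap 0.0001 t 26.82 F [ 0.1  0.  -0.4] q [0.122 0.189 0.12  1.494 0.051 0.315]
shift [-0.15    0.1177  0.0434] turn -0.02
```

View pics/s24.png

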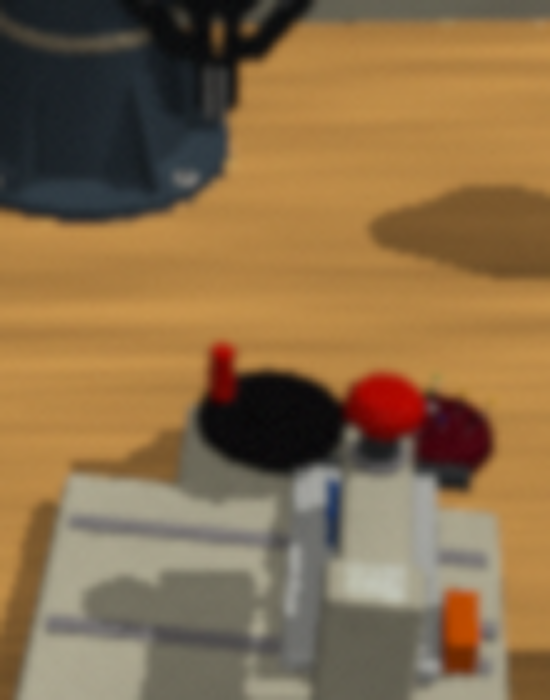

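View pics/t24.png

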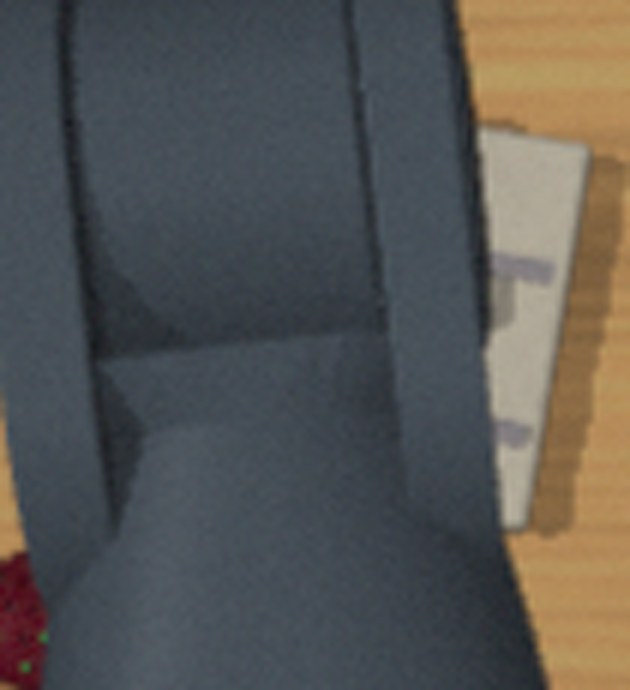

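Request:
play_rows(motion=[[0,-0.03,0.024,0,0],[0,-0.065,0.052,0,0],[0,-0.1,0.08,0.01,0],[0,-0.13,0.104,0.02,0],[0,-0.15,0.1177,0.03,0],[0,-0.15,0.1177,0.035,0],[0,-0.15,0.1177,0.035,0]])

```text
time_s: 27.8
tcp_pos: [0.6543, 0.1653, 0.2458]
orientation: [3.092, -0.012, 2.949]
force: [0.3, 0.5, -0.4]
finger_gap: 0.0001
```

Run:
```python
from h import *
plan([.6565,.1675,.2],169)
c=snap("scene");save(c,"s25.png",(265,120,355,230),6)
```

```text
at [0.6543 0.1653 0.2458] rpy [177.18  -0.67 168.99] gap 0.0001 t 27.8 F [ 0.3  0.5 -0.4] q [0.222 0.618 0.672 1.616 0.05  0.415]
shift [-0.0023  0.0003  0.0459] turn -0.01
```

View pics/s25.png

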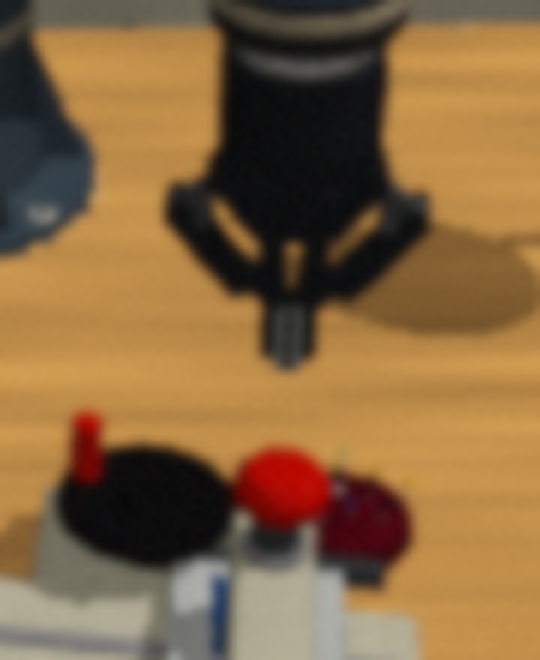

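Request:
play_rows(motion=[[0,-0.002,-0.0025,0.01,0],[0,-0.002,-0.0025,0.025,0],[0,-0.002,-0.0025,0.038,0],[0,-0.002,-0.0025,0.044,0],[0,-0.002,-0.0025,0.044,0]])

```text
time_s: 28.48
tcp_pos: [0.6562, 0.1648, 0.2028]
orientation: [3.092, -0.01, 2.949]
force: [0.2, 1.2, -0.3]
finger_gap: 0.0001
```

Run:
```python
from h import *
plan([.6565,.1665,.19],169)
c=snap("scene");save(c,"s26.png",(265,140,355,230),7)
```

```text
at [0.6562 0.1648 0.2028] rpy [177.14  -0.58 168.99] gap 0.0001 t 28.48 F [ 0.2  1.2 -0.3] q [0.221 0.601 0.533 1.493 0.05  0.414]
shift [-0.0001  0.0011  0.0128] turn -0.01
```

View pics/s26.png

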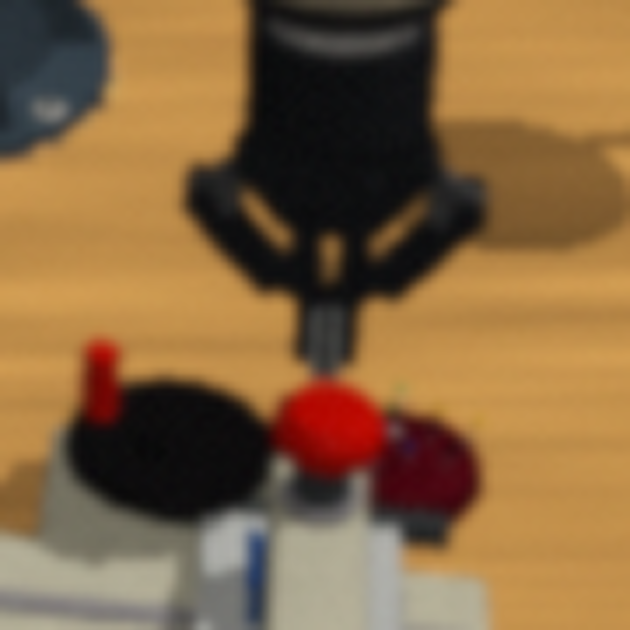

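Request:
play_rows(motion=[[0,-0.004,0,0.004,0],[0,-0.004,0,0.008,0],[0,-0.004,0,0.012,0],[0,-0.004,0,0.015,0],[0,-0.004,0,0.015,0]])

```text
time_s: 29.15
tcp_pos: [0.6603, 0.165, 0.1875]
orientation: [3.092, -0.01, 2.95]
force: [-1.0, 0.4, -0.1]
finger_gap: 0.0003
```

Run:
```python
from h import *
plan([.6565,.1665,.165],169)
c=snap("scene");save(c,"s27.png",(265,140,355,230),7)
```

```text
at [0.6603 0.165  0.1875] rpy [177.15  -0.59 169.  ] gap 0.0003 t 29.15 F [-1.   0.4 -0.1] q [0.22  0.608 0.508 1.46  0.05  0.412]
shift [ 0.0038 -0.0004  0.0225] turn -0.0
```

View pics/s27.png

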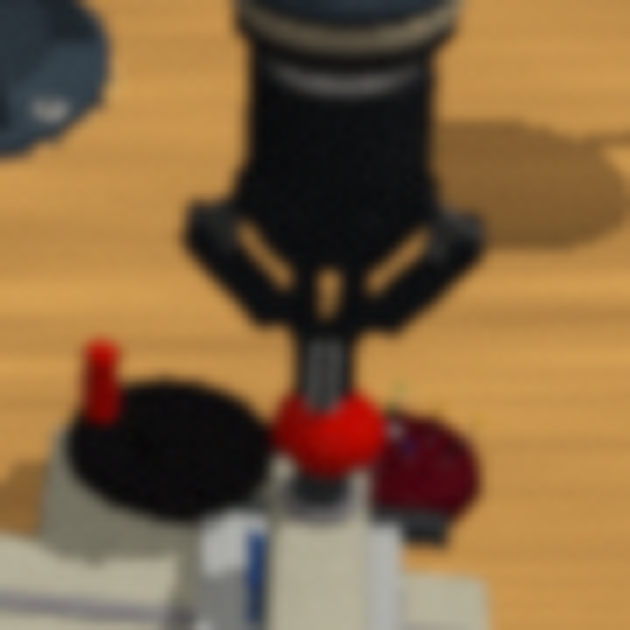

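Request:
play_rows(motion=[[0,0.001,0,0.002,0],[0,0.001,0,0.004,0],[0,0.001,0,0.006,0],[0,0.001,0,0.008,0],[0,0.001,0,0.008,0]])

```text
time_s: 29.82
tcp_pos: [0.6596, 0.1656, 0.1802]
orientation: [3.091, -0.009, 2.949]
force: [-1.8, -1.7, 7.8]
finger_gap: 0.0
```

Request:
play_rows(motion=[[0,0,-0.0003,0.005,0],[0,0,-0.0006,0.01,0],[0,0,-0.0009,0.015,0],[0,0,-0.001,0.02,0],[0,0,-0.001,0.02,0]])

```text
time_s: 30.45
tcp_pos: [0.6596, 0.1656, 0.1609]
orientation: [3.091, -0.008, 2.949]
force: [-3.9, -1.5, 17.0]
finger_gap: -0.0002
```

Request:
play_rows(motion=[[0,0,0,0.003,0],[0,0,0,0.005,0],[0,0,0,0.007,0],[0,0,0,0.007,0]])

```text
time_s: 30.95
tcp_pos: [0.66, 0.1658, 0.1584]
orientation: [3.089, -0.004, 2.949]
force: [-21.0, -8.9, 57.3]
finger_gap: 0.0001
```

Request:
play_rows(motion=[[0,0,0,-0.001,0],[0,0,0,-0.002,0],[0,0,0,-0.002,0],[0,0,0,-0.002,0],[0,0,0,-0.002,0],[0,0,0,-0.002,0]])

```text
time_s: 31.7
tcp_pos: [0.6599, 0.1657, 0.1586]
orientation: [3.09, -0.006, 2.949]
force: [-13.4, -6.4, 38.4]
finger_gap: -0.0
```

Run:
```python
from h import *
plan([.6565,.1665,.165],169)
c=snap("scene");save(c,"s28.png",(265,140,355,230),7)
```

```text
at [0.6599 0.1657 0.1586] rpy [177.05  -0.33 168.98] gap -0.0 t 31.7 F [-13.4  -6.4  38.4] q [0.221 0.599 0.42  1.376 0.049 0.414]
shift [ 0.0035  0.0005 -0.0064] turn -0.02
```

View pics/s28.png

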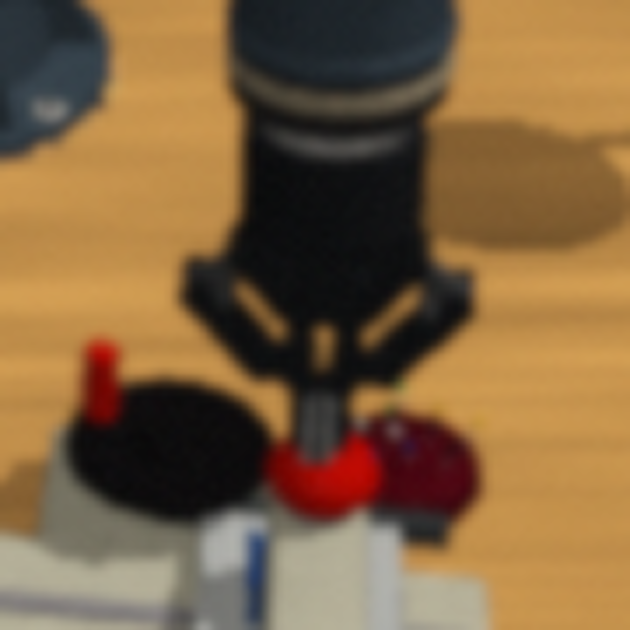

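Request:
play_rows(motion=[[0,0,0,-0.005,0],[0,0,0,-0.01,0],[0,0,0,-0.016,0],[0,0,0,-0.022,0],[0,0,0,-0.03,0],[0,0,0,-0.05,0],[0,0,0,-0.08,0],[0,0,0,-0.11,0]])

```text
time_s: 32.75
tcp_pos: [0.6591, 0.1602, 0.2654]
orientation: [3.092, -0.01, 2.95]
force: [0.4, 0.2, 0.2]
finger_gap: 0.0001
```

Request:
play_rows(motion=[[0,0.02,0.03,0,0],[0,0.06,0.07,0,0],[0,0.1,0.11,0,0],[0,0.14,0.15,0,0],[0,0.18,0.19,0,0],[0,0.21,0.22,0,0],[0,0.23,0.24,0,0],[0,0.23,0.24,0,0]])

```text
time_s: 33.75
tcp_pos: [0.4782, 0.441, 0.2787]
orientation: [3.092, -0.01, 2.952]
force: [0.4, -1.4, -0.8]
finger_gap: 0.0001
```

Run:
```python
from h import *
plan([.6565,.1665,.165],169)
c=snap("scene");save(c,"s29.png",(60,140,400,290),2.3)
s=snap("top");save(s,"t29.png",(130,100,400,240),2.9);save(s,"t29b.png",(170,115,275,230),6)
```

```text
at [0.4782 0.441  0.2787] rpy [177.14  -0.58 169.14] gap 0.0001 t 33.75 F [ 0.4 -1.4 -0.8] q [0.725 0.536 0.619 1.621 0.038 0.915]
shift [-0.228  -0.2413  0.0995] turn 0.14
```

View pics/s29.png

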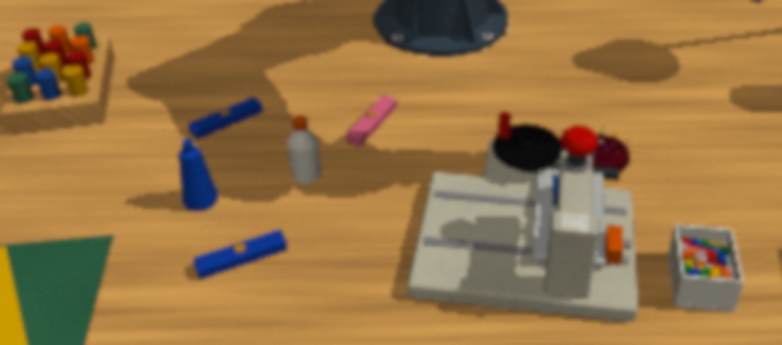

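View pics/t29.png

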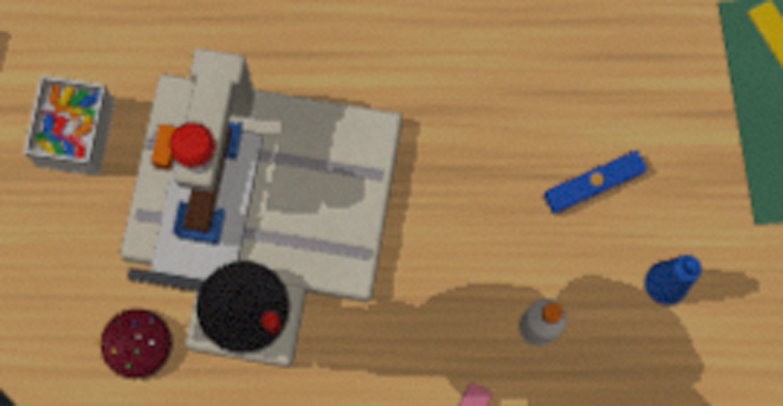

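View pics/t29b.png

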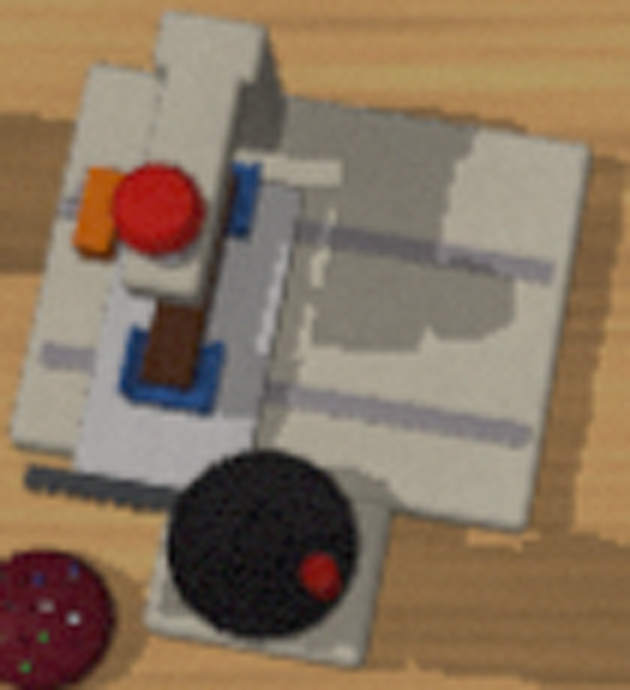

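Run:
```python
from h import *
print(env.close_job())
```

```text
the job is handed in; nothing more can be done
None
```

I gripped the dark-wood bar, laid it rivet side up in the cradle and let go. I then wound the handwheel about 500° until the carriage was hard against the stop, pressed the plunger to its stop, held it there for over 0.7 s and let it up. The job is handed in at about 34 s of the 72 s allowed; it gave no verdict.

**Last checks**
- **Bar:** The near end of the bar lies centred in its saddle; the ram arm hides the middle and the far end. Before winding, the whole bar was visible and centred, rivet up.
- **Carriage:** The wheel stalled at about 40 N at the knob, with no further travel. Measured from the pictures, the carriage is at about 0.138 m, and from the wheel turn about 0.142 m. Neither is good to better than about 2 mm.
- **Plunger:** The head went down about 24 mm, to a hard stop, with the force rising to 57 N. It is now back where it was in the starting picture.
- **Bystanders:** The cone, bottle, pincushion and clip box all stand upright, and I saw no shift. I judged this by eye and did not measure it.

**What disagreed or went wrong**
- The reported tool-point height read about 20–25 mm lower than the visible fingertips, so I set heights by contact and by picture.
- The last joint ran into its range limit on the way to the cradle. This left the tool tilted about 3° for the rest of the job, and I had to turn the bar half round.
- A finger linkage seems to have nudged the oil bottle slightly during the grasp. It righted itself.
- The two cameras differed by about 4 mm in x at the press, so I set the bar's final position by the scene view and by feeling for contact.

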